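# Pin a stack of link plates in the drilling jig

## Task

Get the link plates on the bench (there may be two, three or four) ready for drilling: thread every one of them onto the upright post of the blue stacking jig, lying flat on one another between the two side fences with all their holes in line. Then take the two square-headed pins out of the wooden rack and push them through the stack, one in each of the two open holes, down until each foot stands on the bottom of the jig's hole. Leave the other things on the bench where they are.

Things in the scene. Friction and masses are not known exactly. Their poses are not given: they have to be found in the camera images.
- jig: Blue stacking jig fixed to the bench: base block 190 (x) x 100 (y) x 30 mm high, origin at the centre of its underside, z up. Plates are stacked on the base's top (z = 30 mm). A plate lies right with its origin over the jig's origin and its x axis along the jig's x axis. A post stands at x = -58 mm; two blind pin holes, 15.5 mm wide and 24 mm deep, lie at x = 20 and 58 mm, y = 0.
- jig_fence (a point): Point on the base's top midway between the two steel side fences (jig x = 50 mm). They run from jig x = 20 to 80 mm, 46.5 mm apart inside, 10 mm thick, flaring out at the top, which is 55 mm above the base's top. Between post and fences (jig x = -45 to 15 mm) the sides are open for fingers.
- jig_post (a point): Foot of the jig's post, on the base's top, in the jig's axes. The post is 15 mm in diameter and 68 mm tall, its topmost 14 mm tapering to 8 mm.
- jig_hole_mid (a point): Bottom of the jig's middle pin hole (jig x = 20 mm, 6 mm above the bench, 24 mm below the base's top).
- jig_hole_end (a point): Bottom of the jig's end pin hole (jig x = 58 mm, 6 mm above the bench, 24 mm below the base's top).
- rack: Low wooden block fixed to the bench, 120 (x) x 50 (y) x 40 mm high, origin at the centre of its underside. It has two blind holes, 16 mm wide, 30 mm deep, at x = -30 and +30 mm, in which the two pins stand at the start.
- pin1: Steel stack pin, 120 mm tall. Origin at the centre of its foot, z along it to the head. Round shaft 14 mm in diameter, 90 mm long, the lowest 10 mm tapering to 6 mm; above it a square head 20 x 20 mm, 30 mm high (z = 90 to 120 mm), its sides along the pin's x and y. Standing in the rack at the start, foot 10 mm above the bench. 160 g.
- pin2: Steel stack pin, 120 mm tall. Origin at the centre of its foot, z along it to the head. Round shaft 14 mm in diameter, 90 mm long, the lowest 10 mm tapering to 6 mm; above it a square head 20 x 20 mm, 30 mm high (z = 90 to 120 mm), its sides along the pin's x and y. Standing in the rack at the start, foot 10 mm above the bench. 160 g.
- plate1: Aluminium link plate, 150 (x) x 44 (y) x 12 mm thick, about 0.2 to 0.3 kg, flat on the bench at the start. Origin at the centre of its underside, z up. Three through holes 18 mm in diameter on its centre line: the eye at x = -58 mm, which goes over the jig's post, the middle one at x = +20 and the end one at x = +58 mm, for the pins. x points to the end with two holes. May be absent.
- plate1_mid (a point): Centre of that plate's middle hole (x = +20 mm), at the underside.
- plate2: Aluminium link plate, 150 (x) x 44 (y) x 12 mm thick, about 0.2 to 0.3 kg, flat on the bench at the start. Origin at the centre of its underside, z up. Three through holes 18 mm in diameter on its centre line: the eye at x = -58 mm, which goes over the jig's post, the middle one at x = +20 and the end one at x = +58 mm, for the pins. x points to the end with two holes. May be absent.
- plate2_mid (a point): Centre of that plate's middle hole (x = +20 mm), at the underside.
- plate3: Aluminium link plate, 150 (x) x 44 (y) x 12 mm thick, about 0.2 to 0.3 kg, flat on the bench at the start. Origin at the centre of its underside, z up. Three through holes 18 mm in diameter on its centre line: the eye at x = -58 mm, which goes over the jig's post, the middle one at x = +20 and the end one at x = +58 mm, for the pins. x points to the end with two holes. May be absent.
- plate3_mid (a point): Centre of that plate's middle hole (x = +20 mm), at the underside.
- plate4: Aluminium link plate, 150 (x) x 44 (y) x 12 mm thick, about 0.2 to 0.3 kg, flat on the bench at the start. Origin at the centre of its underside, z up. Three through holes 18 mm in diameter on its centre line: the eye at x = -58 mm, which goes over the jig's post, the middle one at x = +20 and the end one at x = +58 mm, for the pins. x points to the end with two holes. May be absent.
- plate4_mid (a point): Centre of that plate's middle hole (x = +20 mm), at the underside.
- nut: Big hexagonal steel nut, 50 mm across, 20 mm high. Bystander; leave it alone.
- offcut: Aluminium offcut without holes, 100 x 44 x 12 mm; not a link plate. Bystander; leave it alone.
- hammer: Hammer lying on the bench, origin at the centre of its length. Bystander; leave it alone.
- wrench: Blue wrench, 260 mm long, lying on the bench. Bystander; leave it alone.
- can: Orange can, 66 mm in diameter, 170 mm tall. Bystander; leave it alone.
- tape: Tape measure, 70 x 40 x 60 mm high. Bystander; leave it alone.

How it is judged:
By the outcome, as a careful person would: the job done as asked, in the order asked, and still so for the second after the job is handed in, with the robot touching nothing.
Of plate1, plate2, plate3, plate4 only 2 to 4 are there at a start; the rules pass over those that are not, and their reading is None.
At some moment in a run one of plate1, plate2, plate3, plate4 may be knocked a few centimetres aside while the robot is not near it.
It also fails if it takes over 210 s, if anything falls off the work surface, if the arm or the gripper's body presses on something with over 40 N, if the wrist force passes 120 N, or if a joint passes its speed limit or range.

## Robot

A 6-joint arm with a two-finger parallel gripper is mounted at the origin on the work surface. World frame = base frame: x ahead of the robot, y to its left, z up, the work surface at z = 0. Lengths are in mm, angles in degrees, forces in N, time in s.
With the tool pointing down it reaches from about 300 to 850 mm from the base axis. Payload 4.2 kg.
Tool frame: the origin (TCP) lies midway between the tips of the shut fingers; the grasp point (between the pads) lies 19 mm behind it (env.grip_point_offset is the distance from the TCP to the grasp point, in mm); z points along the fingers, x is the direction in which the jaws open and shut, and the axes are right-handed (so a half turn about z gives the same grasp; the last joint's range is limited). The gripper opens to 91 mm and grips with 3 to 60 N. Pads are 32 mm wide; open, the fingers measure 118 mm over their backs; the gripper's body (76 mm by 178 mm) begins 60 mm behind the grasp point.
Start: joints at [-66.75, 18.312, 89.639, -0, 72.044, -1.146], TCP at [237.508, -523.673, 213.976] pointing down, gripper open.
Joint ranges: [-177.97, 177.97], [-48.28, 115.42], [12.27, 149.76], [-77.06, 257.06], [2.81, 150.46], [-146.56, 146.56]. Speed limits (degrees/s): [147.25, 147.25, 180, 180, 180, 180].

## Interface

Orientations are given as [roll, pitch, yaw] about the fixed x, y, z axes, in that order (R = Rz(yaw) Ry(pitch) Rx(roll)).
In Python, from workcell import env gives the robot as it stands.
- The arm moves only by the shell command python3 -m pendant 'ROWS' [FORCE]. ROWS is JSON, a list of rows, each an object with "xyz": the shift along the tool's x, y, z in m, a list of three; "roll": the turn about the tool's z in degrees; "jaw": the closure, from 0 (fully open) to 1 (shut). A call has exactly 8 rows; each row is the pose to reach, as a shift and turn from the pose commanded when the call began, along the tool's axes at that moment; what a row does not reach only later rows make up. A row lasts 1/8 s, in which the tool goes at most 62.5 mm and 10.7 degrees, less where a joint would pass 70% of its speed; a pose out of reach is approached as far as the arm can. A call with a gripper value outside its range is refused whole. The fingers move at their own pace and stop on an object; FORCE is the grip in N (left out, the last holds). Time passes only in rows, so rows that repeat a pose let the fingers close, or fill a call up. It gives the time, the measured TCP pose, the force and the opening at its end, in the units of the state.
- env.state(): the state, without advancing time (a new reading comes with each control period).
- env.grab_frame(name): name is "scene" or "top"; returns (picture, depth): 420x560x3 uint8, blue, green, red; 420x560 float32, mm along the optical axis (not along the pixel's ray), 0 where there is no reading.
- env.camera_params(name): a dict with "camera_matrix" (3x3 intrinsics, pixels), "cam_to_world" (4x4, takes a point from camera to world coordinates). Camera axes: x right, y up, looking along -z (the intrinsics and any distortion apply to the point x, -y, -z); pixel columns grow to the right and rows downward; lengths in mm; the calibration is good to about 2 mm. A picture is of the moment at which its call begins. camera_params takes no time and is no camera call.
- env.job_done(): hands the job in, once; it reports no verdict.
The state is a dict: "time_s": time; "qpos": joint angles; "qvel": joint speeds; "effort": joint torques, N m; "ee_pos": TCP position; "ee_rot": TCP orientation; "force": force on the tool from outside, world axes, zero at the start; "torque": the same for the moment, N m; "gripper_width": finger opening in mm.
Only numpy, scipy, OpenCV 4.12 (cv2) and the standard library are available. Lean on these libraries where they do the work, as an engineer would, in place of code of your own. Each camera call takes 0.05 s, during which the arm holds its last target. There are 200 camera calls.

## Working session

There is one attempt and no reset: what is moved stays moved. The work goes in short steps, Python scripts to look and compute and a shell command to move; the robot and the scene stay as the last step left them, time stands still between calls to the robot, and variables do not carry over. Pictures are saved under pics/ and viewed, about 12 in all and at most 16, crops included, and the job is handed in when it is done.

```bash
ls; mkdir -p pics
python3 - <<'E'
from workcell import env
import cv2,numpy as np
for n in("scene","top"):
    p,d=env.grab_frame(n); np.savez(f"{n}0.npz",p=p,d=d); cv2.imwrite(f"pics/{n}0.png",p)
    c=env.camera_params(n); print(n,c)
print(env.state(), env.grip_point_offset)
E
```

```text
pics
scene {'camera_matrix': array([[451.85398915,   0.        , 281.06089851],
       [  0.        , 451.85398915, 211.9297458 ],
       [  0.        ,   0.        ,   1.        ]]), 'cam_to_world': array([[-5.89937279e-01, -6.57855937e-01,  4.68187541e-01,
         1.15270946e+03],
       [ 8.07427415e-01, -4.76381931e-01,  3.48024747e-01,
         4.30714092e+02],
       [-5.91406115e-03,  5.83340229e-01,  8.12206378e-01,
         1.09362166e+03],
       [ 0.00000000e+00,  0.00000000e+00,  0.00000000e+00,
         1.00000000e+00]])}
top {'camera_matrix': array([[531.91424086,   0.        , 275.45257101],
       [  0.        , 531.91424086, 212.02196279],
       [  0.        ,   0.        ,   1.        ]]), 'cam_to_world': array([[-1.55587198e-02,  9.90557802e-01, -1.36210008e-01,
         3.11164386e+02],
       [-9.99796226e-01, -1.36600340e-02,  1.48630497e-02,
         6.16119336e+00],
       [ 1.28620765e-02,  1.36413502e-01,  9.90568485e-01,
         1.81097889e+03],
       [ 0.00000000e+00,  0.00000000e+00,  0.00000000e+00,
         1.00000000e+00]])}
{'time_s': 0.1, 'qpos': array([-6.67488306e+01,  1.83476917e+01,  8.96976599e+01,  2.54095538e-06,
        7.20435072e+01, -1.14603878e+00]), 'qvel': array([-0.04481516, -0.11749155, -0.20183137, -0.02435081,  0.00812636,
        0.03189144]), 'effort': array([ 8.42586560e-04, -4.13331985e+01, -2.32510310e+01,  7.29210279e-02,
        4.21994249e-02, -5.44593661e-05]), 'ee_pos': array([ 237.3374151 , -523.25524113,  213.21911922]), 'ee_rot': array([-1.79998220e+02,  8.88409713e-02, -6.56027912e+01]), 'force': array([0.3725044 , 0.02391206, 0.53916118]), 'torque': array([0.0187479 , 0.02609858, 0.01485526]), 'gripper_width': 91.03699158738132} 18.8
```

View pics/top0.png

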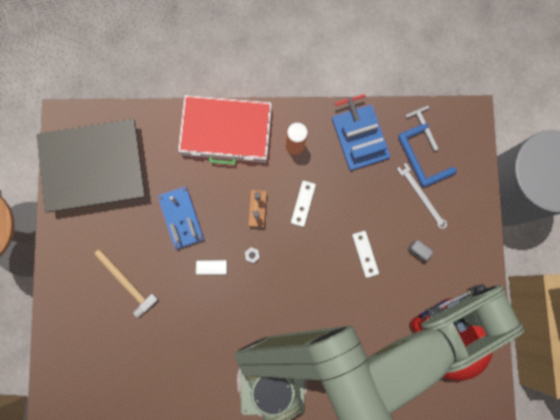

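View pics/scene0.png

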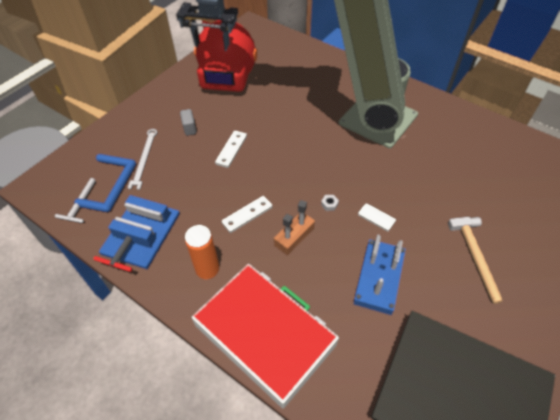

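The top view shows two link plates at (303,203) and (365,254), the jig at (180,218) with its post at the upper end, and the rack with its pins at (257,210). The offcut is at (211,267) and the nut at (252,255). Next I'll measure them.

```bash
cat > h.py <<'E'
import numpy as np,cv2
from workcell import env
def cast(n,uv,z):
    c=env.camera_params(n);K=c["camera_matrix"];T=np.array(c["cam_to_world"])
    uv=np.atleast_2d(uv).astype(float)
    r=np.c_[(uv[:,0]-K[0,2])/K[0,0],-(uv[:,1]-K[1,2])/K[1,1],-np.ones(len(uv))]@T[:3,:3].T
    o=T[:3,3]; return o+r*((z-o[2])/r[:,2])[:,None]
def proj(n,P):
    c=env.camera_params(n);K=c["camera_matrix"];T=np.array(c["cam_to_world"])
    q=(np.atleast_2d(P)-T[:3,3])@T[:3,:3]
    return np.c_[K[0,0]*q[:,0]/-q[:,2]+K[0,2],K[1,1]*-q[:,1]/-q[:,2]+K[1,2]]
def rects(n,mask,z,amin=100):
    """world min-area rects of blobs: centre, sizes, long-axis angle"""
    out=[]
    for c in cv2.findContours(mask.astype(np.uint8),cv2.RETR_EXTERNAL,cv2.CHAIN_APPROX_NONE)[0]:
        if cv2.contourArea(c)<amin: continue
        W=cast(n,c[:,0],z)[:,:2].astype(np.float32)
        (ctr,(a,b),t)=cv2.minAreaRect(W)
        if a<b:a,b,t=b,a,t+90
        out.append((np.round(ctr,1),round(a,1),round(b,1),round((t+90)%180-90,1),c[:,0].mean(0).round(0)))
    return out
def plates(n,p,z=12):
    m=(p.min(2)>150)&(p.max(2).astype(int)-p.min(2)<40)
    res=[]
    for r in rects(n,m,z,150):
        if not(110<r[1]<190 and 30<r[2]<65): continue
        # dark holes inside -> direction
        th=np.radians(r[3]);u=np.array([np.cos(th),np.sin(th)])
        g=cv2.cvtColor(p,cv2.COLOR_BGR2GRAY)
        s=lambda k:cv2.getRectSubPix(g,(3,3),tuple(map(float,proj(n,[*(r[0]+u*k),z])[0]))).mean()
        sg=1 if s(20)<s(-20) else -1
        yaw=r[3] if sg>0 else (r[3]+360)%360-180
        res.append((r[0],r[1],r[2],round(yaw,1),round(s(20)),round(s(-20)),r[4]))
    return res
E
python3 - <<'E'
from h import *
for n in("scene","top"):
    f=np.load(n+"0.npz");p,d=f["p"],f["d"]
    print(n)
    for r in plates(n,p):print(" plate",*r)
    hsv=cv2.cvtColor(p,cv2.COLOR_BGR2HSV)
    bl=(hsv[...,0]>98)&(hsv[...,0]<125)&(hsv[...,1]>130)&(hsv[...,2]>60)
    for r in rects(n,bl,30,300):print(" blue",*r)
    wd=(hsv[...,0]>5)&(hsv[...,0]<18)&(hsv[...,1]>120)&(hsv[...,2]>110)
    for r in rects(n,wd,40,100):print(" wood",*r)
    w=(p.min(2)>150)&(p.max(2).astype(int)-p.min(2)<40)
    for r in rects(n,w,12,150):print(" white",*r)
a,b=[np.load(n+"0.npz")["p"] for n in("top","scene")]
A=cv2.resize(a[170:270,145:285],None,fx=5,fy=5,interpolation=2)
cv2.imwrite("pics/a.png",A)
B=cv2.resize(b[190:320,265:425],None,fx=4.5,fy=4.5,interpolation=2);cv2.imwrite("pics/b.png",B)
E
```

```text
scene
 plate [ 590.7 -112.5] 155.4 51.1 163.7 248 160 [246. 213.]
 plate [ 415.3 -320.8] 159.0 50.0 -164.5 248 183 [230. 148.]
 blue [551.5 305.2] 196.5 96.4 18.4 [380. 274.]
 blue [ 996.7 -349.1] 231.9 28.9 80.5 [ 83. 270.]
 blue [ 827.4 -316.2] 201.7 164.8 17.1 [139. 228.]
 blue [ 765.6 -533.2] 201.5 131.8 23.4 [109. 183.]
 blue [-830.8  213. ] 494.5 201.5 3.4 [524.  25.]
 blue [-523.5 -107.3] 648.1 351.8 12.0 [432.  34.]
 blue [-345.6 -451.5] 348.1 115.6 39.2 [326.  23.]
 wood [792.2 -98.5] 127.6 76.0 53.5 [203. 257.]
 wood [579.2  48.8] 138.5 63.2 -5.1 [294. 232.]
 wood [-242.  -747.6] 137.5 112.2 39.3 [252.   8.]
 white [841.9 141.3] 314.4 209.8 84.8 [269. 363.]
 white [ 733.9 -178.4] 72.1 67.6 -54.1 [197. 235.]
 white [242.1 419. ] 88.7 29.0 -47.7 [465. 221.]
 white [1166.  -202.9] 1014.8 363.0 -89.4 [ 74. 345.]
 white [377.9 202.2] 103.3 50.8 -89.9 [377. 217.]
 white [ 590.7 -112.5] 155.4 51.1 -16.3 [246. 213.]
 white [ 415.3 -320.8] 159.0 50.0 15.5 [230. 148.]
 white [ 612.8 -522.1] 256.7 38.3 31.7 [143. 160.]
 white [ 796.  -876.5] 316.2 174.2 0.1 [ 32. 147.]
 white [-473.6 
[... 626 characters left out ...]
.]
 wood [778.6 -87.1] 60.5 49.9 75.7 [294. 146.]
 white [ -40.  -271.4] 124.3 30.8 25.7 [354. 392.]
 white [-35.   90.7] 141.7 38.4 19.2 [245. 393.]
 white [ 36.5 839.2] 116.8 90.2 -1.0 [ 14. 377.]
 white [251.9 420. ] 87.1 26.1 -45.3 [144. 305.]
 white [236.9 845.7] 296.6 98.7 3.1 [ 12. 317.]
 white [375.1 200.2] 104.2 46.8 89.1 [211. 267.]
 white [415.   62.3] 50.6 43.9 -0.6 [252. 255.]
 white [ 412.4 -322.3] 155.4 50.0 15.8 [365. 254.]
 white [ 430.8 -896.7] 203.7 194.0 -87.6 [538. 253.]
 white [ 588.8 -115.1] 157.8 50.4 -16.9 [303. 203.]
 white [ 606.6 -525.1] 257.2 38.4 31.2 [422. 195.]
 white [ 840.3 -101.2] 70.1 68.0 43.3 [297. 132.]
 white [957.6 -46.7] 1988.8 760.6 88.9 [298.  73.]
```

View pics/a.png

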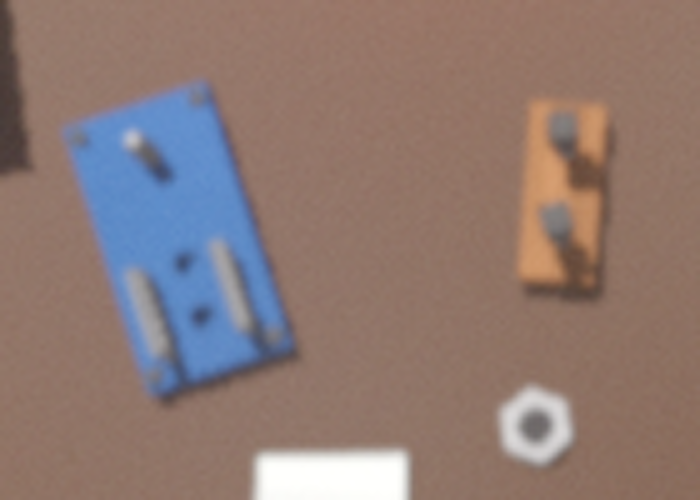

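View pics/b.png

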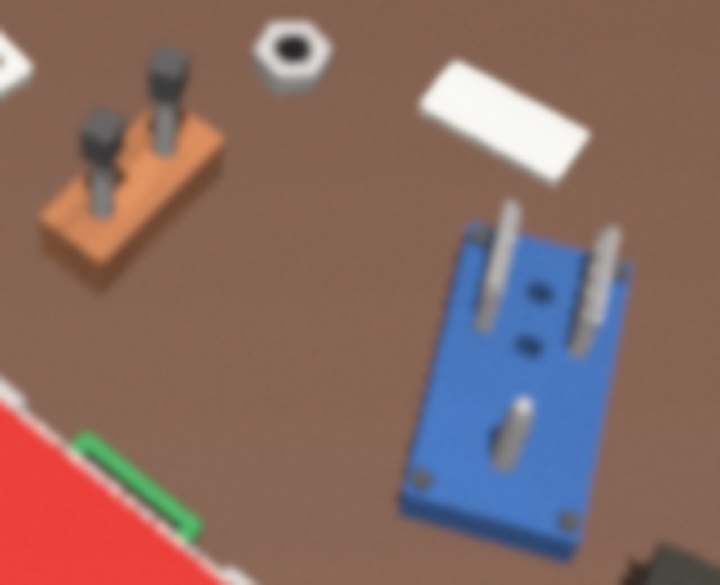

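The crops show the jig's post top at about top (171,198) and scene (381,280). The holes are at top (182,222) and (185,233), and the pins' heads at top (258,195) and (256,213). Next is a silhouette fit: far edges at the top height, near edges at the bench.

```bash
cat >> h.py <<'E'
def sil(n,mask,uv,h,near0=True):
    """box of height h on bench whose silhouette blob is nearest uv: centre, sizes, long-axis angle"""
    cs=[c for c in cv2.findContours(mask.astype(np.uint8),cv2.RETR_EXTERNAL,cv2.CHAIN_APPROX_NONE)[0] if cv2.contourArea(c)>60]
    c=min(cs,key=lambda c:np.hypot(*(c[:,0].mean(0)-uv)))[:,0]
    cam=np.array(env.camera_params(n)["cam_to_world"])[:2,3]
    W={z:cast(n,c,z)[:,:2] for z in(0,h)}
    ctr,(a,b),t=cv2.minAreaRect(W[h].astype(np.float32))
    if a<b:a,b,t=b,a,t+90
    ctr=np.array(ctr);angs=[];E={}
    for ax in(0,1):
        for s in(1,-1):
            th=np.radians(t+90*ax);nv=s*np.array([np.cos(th),np.sin(th)]);tv=np.array([-nv[1],nv[0]])
            L,H=((a,b),(b,a))[ax]
            sel=(abs((W[h]-ctr)@tv)<.38*H)&((W[h]-ctr)@nv>L/2-14)
            z=0 if near0 and (cam-ctr)@nv>0 else h
            P=W[z][sel]; E[ax,s]=P
            if ax==1:
                vx,vy=cv2.fitLine(P.astype(np.float32),cv2.DIST_HUBER,0,.01,.01)[:2,0]
                angs.append((np.degrees(np.arctan2(vy,vx))+90)%180-90)
    th=np.radians(np.mean(angs));u=np.array([np.cos(th),np.sin(th)]);v=np.array([-u[1],u[0]])
    m=lambda k,d:np.median(E[k]@d)
    x1,x0,y1,y0=m((0,1),u),m((0,-1),u),m((1,1),v),m((1,-1),v)
    s0=np.sign(u@np.array([np.cos(np.radians(t)),np.sin(np.radians(t))])) or 1
    return (u*(x1+x0)/2+v*(y1+y0)/2).round(1),round(abs(x1-x0),1),round(abs(y1-y0),1),np.round(angs,1)
def masks(p):
    hsv=cv2.cvtColor(p,cv2.COLOR_BGR2HSV);H,S,V=cv2.split(hsv)
    return dict(blue=(H>98)&(H<125)&(S>110)&(V>50),wood=(H>2)&(H<20)&(S>125)&(V>70),white=(p.min(2)>150)&(p.max(2).astype(int)-p.min(2)<40))
E
python3 - <<'E'
from h import *
for n,J,R,A,B,O in(("scene",(380,274),(294,232),(246,213),(230,148),(377,217)),("top",(180,215),(257,210),(303,203),(365,254),(211,267))):
    f=np.load(n+"0.npz");p,d=f["p"],f["d"];m=masks(p)
    print(n,"jig",sil(n,m["blue"],J,30));print("  rack",sil(n,m["wood"],R,40))
    for k in(A,B,O):print("  plate",sil(n,m["white"],k,12,False), "h", )
    c=env.camera_params(n);K=c["camera_matrix"];T=np.array(c["cam_to_world"])
    for k in(A,B,O):
        P=[];
        for du in range(-6,7):
            for dv in range(-4,5):
                u,v=k[0]+du,k[1]+dv;D=d[v,u]
                if D>0 and m["white"][v,u]:P.append((T@[D*(u-K[0,2])/K[0,0],-D*(v-K[1,2])/K[1,1],-D,1])[2])
        print("  z",np.median(P).round(1),len(P))
tri={"posttop":((171.4,197.6),(381.2,280)),"hmid":((181.6,222.4),(382.3,266.9)),"hend":((185.4,233),(385,254.9)),"pinA":((257.6,195),(302,205.5)),"pinB":((256.2,213.2),(287.5,218))}
for k,(t,s) in tri.items():
    z={"p":98,"h":30}[k[0]] if k[:3]!="pin" else 130
    print(k,cast("top",t,z)[0][:2].round(1),cast("scene",s,z)[0][:2].round(1))
E
```

```text
scene jig (array([544.9, 303.5]), np.float64(180.4), np.float64(94.5), array([18.7, 18. ], dtype=float32))
  rack (array([569.6,  42.6]), np.float64(114.4), np.float64(43.0), array([-8.9, -5. ], dtype=float32))
  plate (array([ 590.3, -112.6]), np.float64(153.5), np.float64(48.3), array([-16.3, -16.9], dtype=float32)) h
  plate (array([ 415.6, -320.6]), np.float64(155.0), np.float64(47.2), array([15.4, 15.7], dtype=float32)) h
  plate (array([377.9, 202.4]), np.float64(101.0), np.float64(47.6), array([89.7, 90. ], dtype=float32)) h
  z 12.6 112
  z 13.3 115
  z 12.9 117
top jig (array([544.3, 301.7]), np.float64(178.6), np.float64(90.5), array([18.7, 17.5], dtype=float32))
  rack (array([781.4, -87.6]), np.float64(53.8), np.float64(22.8), array([77.2, 71.7], dtype=float32))
  plate (array([ 588.8, -115.1]), np.float64(154.9), np.float64(47.5), array([-17.1, -16.6], dtype=float32)) h
  plate (array([ 412.3, -322.4]), np.float64(152.7), np.float64(46.8), array([16.2, 15.5], dtype=float32)) h
  plate (array([375.1, 198.9]), np.float64(101.0), np.float64(46.8), array([89.1, 89.1], dtype=float32)) h
  z 9.4 117
  z 10.2 115
  z 9.7 117
posttop [598.8 318.4] [600.6 323.2]
hmid [525.2 295.6] [527.  299.4]
hend [489.2 282.6] [490.2 287.5]
pinA [598.1  37.3] [547.7  50.4]
pinB [539.4  42.4] [603.1  42.8]
```

```bash
cat >> h.py <<'E'
def go(x,y,z,yaw,pos=None,cy=None):
    """tool-axis shift (m) and roll (deg) from the present pose to the target"""
    s=env.state();R=cv2.Rodrigues(np.zeros(3))[0]
    from scipy.spatial.transform import Rotation as Ro
    R=Ro.from_euler("xyz",s["ee_rot"],degrees=True)
    d=R.inv().apply(np.array([x,y,z])-s["ee_pos"])/1000
    return "xyz",d.round(4).tolist(),"roll",round(float(-((yaw-s["ee_rot"][2]+180)%360-180)),1)
E
python3 -c "
from h import *
print(go(428.4,-317.4,120,-74.3))"
```

```text
('xyz', [-0.1084, -0.259, 0.0934], 'roll', 8.7)
```

```bash
python3 -m pendant '[{"xyz":[-0.02,-0.05,0],"roll":4,"jaw":0.2},{"xyz":[-0.04,-0.1,0.01],"roll":8.7,"jaw":0.2},{"xyz":[-0.06,-0.15,0.03],"roll":8.7,"jaw":0.2},{"xyz":[-0.08,-0.2,0.06],"roll":8.7,"jaw":0.2},{"xyz":[-0.1,-0.24,0.08],"roll":8.7,"jaw":0.2},{"xyz":[-0.1084,-0.259,0.0934],"roll":8.7,"jaw":0.2},{"xyz":[-0.1084,-0.259,0.0934],"roll":8.7,"jaw":0.2},{"xyz":[-0.1084,-0.259,0.0934],"roll":8.7,"jaw":0.2}]' 30
python3 - <<'E'
from h import *
for n in("scene","top"):
    p,d=env.grab_frame(n);cv2.imwrite(f"pics/{n}1.png",p)
    for r in plates(n,p):print(n,*r)
print(go(428.4,-317.4,3,-74.3))
E
```

```text
time_s: 1.1
ee_pos: [428.4, -318.6, 120.9]
ee_rot: [180.0, -0.0, -74.3]
force: [0.3, -0.2, 0.2]
gripper_width: 73.1
scene [ 590.7 -112.9] 155.7 51.6 163.3 249 162 [246. 213.]
top [ 588.6 -114.9] 157.3 50.3 163.1 250 151 [303. 203.]
('xyz', [-0.0017, -0.0004, 0.1182], 'roll', -0.1)
```

View pics/top1.png

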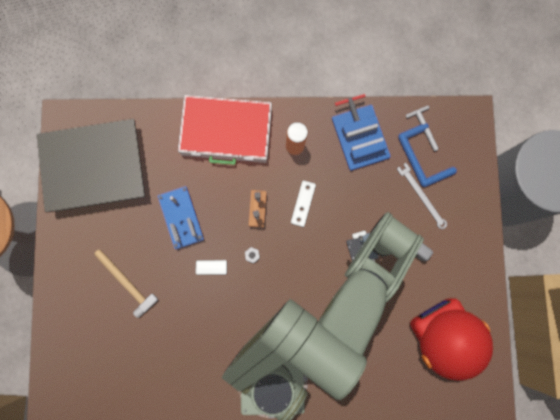

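The area the arm was covering is empty apart from the backpack, so there are exactly two plates. Plate B is under the gripper at (365,245) and nothing blocks it. I'll go down and grip.

```bash
python3 -m pendant '[{"xyz":[-0.0017,0,0.03],"roll":0,"jaw":0.2},{"xyz":[-0.0017,0,0.06],"roll":0,"jaw":0.2},{"xyz":[-0.0017,0,0.085],"roll":0,"jaw":0.2},{"xyz":[-0.0017,0,0.1],"roll":0,"jaw":0.2},{"xyz":[-0.0017,0,0.11],"roll":0,"jaw":0.2},{"xyz":[-0.0017,0,0.117],"roll":0,"jaw":0.2},{"xyz":[-0.0017,0,0.117],"roll":0,"jaw":0.2},{"xyz":[-0.0017,0,0.117],"roll":0,"jaw":0.2}]' 45; python3 -m pendant '[{"xyz":[0,0,0],"roll":0,"jaw":0.5},{"xyz":[0,0,0],"roll":0,"jaw":0.7},{"xyz":[0,0,0],"roll":0,"jaw":0.7},{"xyz":[0,0,0],"roll":0,"jaw":0.7},{"xyz":[0,0,0],"roll":0,"jaw":0.7},{"xyz":[0,0,0],"roll":0,"jaw":0.7},{"xyz":[0,0,0],"roll":0,"jaw":0.7},{"xyz":[0,0,0],"roll":0,"jaw":0.7}]' 45
```

```text
time_s: 2.2
ee_pos: [428.6, -316.7, 4.1]
ee_rot: [-180.0, -0.1, -74.3]
force: [0.4, 0.1, 0.6]
gripper_width: 72.9
time_s: 3.2
ee_pos: [428.3, -316.5, 3.7]
ee_rot: [-180.0, -0.0, -74.3]
force: [0.4, 0.4, 2.8]
gripper_width: 43.1
```

```bash
python3 -m pendant '[{"xyz":[0,0,-0.02],"roll":0,"jaw":0.7},{"xyz":[0,0,-0.06],"roll":0,"jaw":0.7},{"xyz":[0,0,-0.11],"roll":0,"jaw":0.7},{"xyz":[-0.03,-0.015,-0.16],"roll":0,"jaw":0.7},{"xyz":[-0.08,-0.042,-0.18],"roll":-1,"jaw":0.7},{"xyz":[-0.13,-0.068,-0.19],"roll":-2,"jaw":0.7},{"xyz":[-0.18,-0.094,-0.19],"roll":-2.4,"jaw":0.7},{"xyz":[-0.23,-0.12,-0.19],"roll":-2.4,"jaw":0.7}]' 45; python3 -m pendant '[{"xyz":[-0.048,-0.025,0],"roll":0,"jaw":0.7},{"xyz":[-0.096,-0.05,0],"roll":0,"jaw":0.7},{"xyz":[-0.144,-0.075,0],"roll":0,"jaw":0.7},{"xyz":[-0.192,-0.1,0],"roll":0,"jaw":0.7},{"xyz":[-0.24,-0.125,0],"roll":0,"jaw":0.7},{"xyz":[-0.28,-0.145,0],"roll":0,"jaw":0.7},{"xyz":[-0.31,-0.162,0],"roll":0,"jaw":0.7},{"xyz":[-0.325,-0.17,0],"roll":0,"jaw":0.7}]'; python3 -c "
from h import *
print(go(559.1,307.7,135,-71.9))"
```

```text
time_s: 4.2
ee_pos: [480.9, -60.6, 193.0]
ee_rot: [179.9, 0.0, -71.9]
force: [0.6, -1.1, -3.1]
gripper_width: 43.6
time_s: 5.2
ee_pos: [541.5, 300.6, 192.1]
ee_rot: [179.9, -0.0, -71.8]
force: [-0.3, -0.0, -2.8]
gripper_width: 43.3
('xyz', [-0.0013, -0.0191, 0.0571], 'roll', 0.1)
```

```bash
python3 -m pendant '[{"xyz":[-0.0013,-0.008,0.01],"roll":0,"jaw":0.7},{"xyz":[-0.0013,-0.017,0.03],"roll":0,"jaw":0.7},{"xyz":[-0.0013,-0.0191,0.05],"roll":0,"jaw":0.7},{"xyz":[-0.0013,-0.0191,0.06],"roll":0,"jaw":0.7},{"xyz":[-0.0013,-0.0191,0.066],"roll":0,"jaw":0.7},{"xyz":[-0.0013,-0.0191,0.066],"roll":0,"jaw":0.7},{"xyz":[-0.0013,-0.0191,0.066],"roll":0,"jaw":0.7},{"xyz":[-0.0013,-0.0191,0.066],"roll":0,"jaw":0.7}]'
python3 - <<'E'
from h import *
z=env.state()["ee_pos"][2]-3.7+12; print(z)
O=[]
for n in("scene","top"):
    p,d=env.grab_frame(n)
    for r in rects(n,masks(p)["white"],z,100):
        if np.hypot(*(r[0]-[545,303]))<110: print(n,*r)
    q=proj(n,[545,303,z])[0].astype(int);c=p[q[1]-50:q[1]+50,q[0]-50:q[0]+50]
    O.append(cv2.resize(c,(400,400),interpolation=2)); print(q)
cv2.imwrite("pics/c.png",np.hstack(O))
E
```

```text
time_s: 6.2
ee_pos: [560.1, 306.6, 128.3]
ee_rot: [-179.9, 0.0, -71.9]
force: [-0.3, 0.4, -2.5]
gripper_width: 43.6
136.5558994101625
scene [587.8 316.3] 69.3 46.9 17.4 [384. 267.]
[387 251]
[173 212]
```

View pics/c.png

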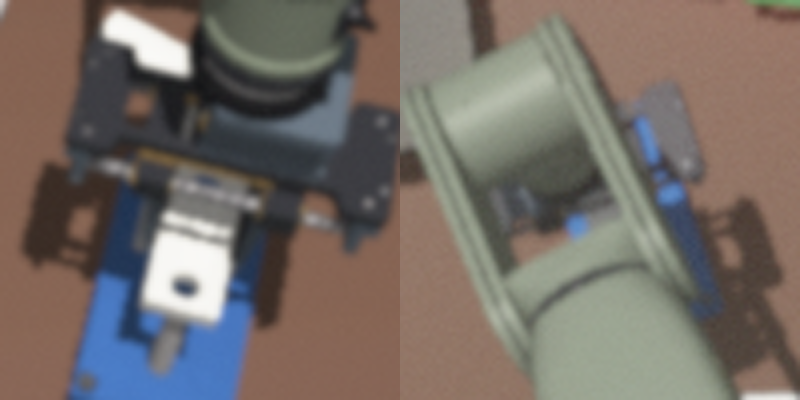

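The left crop (scene) shows the held plate with its eye at crop (186,286), which is pixel (383.5,272.5). The post is just below it. The arm blocks the top view, so I compare using the scene camera only.

Run:
```python
from h import *
for z in(134.5,136.5): 
  print("eye",cast("scene",(383.5,272.5),z)[0].round(1))
# end edge of plate (x=-75): corners in crop (140,308),(215,325)
e=cast("scene",[(337+140/4,201+308/4),(337+215/4,201+325/4)],136.5);print(e.round(1),e.mean(0))
u=np.array([-.9505,-.3107])
print("eye from tcp, grasp at -15",np.array([560.1,306.6])-43*u,"post",[599.7,320.8],"post scene",[600.6,323.2])
```

```text
eye [600.1 322.  134.5]
eye [601.3 322.2 136.5]
[[630.1 307.3 136.5]
 [614.  348.3 136.5]] [622.0569101 327.8043512 136.5      ]
eye from tcp, grasp at -15 [600.9715 319.9601] post [599.7, 320.8] post scene [600.6, 323.2]
```

```bash
python3 -c "
from h import *
print(go(559.4,307.7,84,-71.9))"; python3 -m pendant '[{"xyz":[-0.0013,0.0005,0.005],"roll":0,"jaw":0.7},{"xyz":[-0.0013,0.0005,0.012],"roll":0,"jaw":0.7},{"xyz":[-0.0013,0.0005,0.019],"roll":0,"jaw":0.7},{"xyz":[-0.0013,0.0005,0.026],"roll":0,"jaw":0.7},{"xyz":[-0.0013,0.0005,0.033],"roll":0,"jaw":0.7},{"xyz":[-0.0013,0.0005,0.039],"roll":0,"jaw":0.7},{"xyz":[-0.0013,0.0005,0.044],"roll":0,"jaw":0.7},{"xyz":[-0.0013,0.0005,0.044],"roll":0,"jaw":0.7}]'
```

```text
('xyz', [-0.0012, 0.0003, 0.044], 'roll', 0.0)
time_s: 7.3
ee_pos: [558.9, 307.4, 83.1]
ee_rot: [180.0, -0.0, -71.9]
force: [0.9, 1.1, -2.2]
gripper_width: 43.5
```

```bash
python3 -m pendant '[{"xyz":[0,0,0.006],"roll":0,"jaw":0.7},{"xyz":[0,0,0.012],"roll":0,"jaw":0.7},{"xyz":[0,0,0.018],"roll":0,"jaw":0.7},{"xyz":[0,0,0.024],"roll":0,"jaw":0.7},{"xyz":[0,0,0.03],"roll":0,"jaw":0.7},{"xyz":[0,0,0.034],"roll":0,"jaw":0.7},{"xyz":[0,0,0.037],"roll":0,"jaw":0.7},{"xyz":[0,0,0.037],"roll":0,"jaw":0.7}]'; python3 -m pendant '[{"xyz":[0,0,0.002],"roll":0,"jaw":0.7},{"xyz":[0,0,0.004],"roll":0,"jaw":0.7},{"xyz":[0,0,0.006],"roll":0,"jaw":0.7},{"xyz":[0,0,0.008],"roll":0,"jaw":0.7},{"xyz":[0,0,0.01],"roll":0,"jaw":0.7},{"xyz":[0,0,0.0115],"roll":0,"jaw":0.7},{"xyz":[0,0,0.012],"roll":0,"jaw":0.7},{"xyz":[0,0,0.012],"roll":0,"jaw":0.7}]'
```

```text
time_s: 8.3
ee_pos: [558.9, 307.5, 46.3]
ee_rot: [180.0, -0.0, -71.9]
force: [0.5, 0.2, -1.5]
gripper_width: 43.6
time_s: 9.3
ee_pos: [559.0, 307.5, 34.5]
ee_rot: [-180.0, -0.0, -71.9]
force: [-0.2, -0.6, -2.2]
gripper_width: 43.4
```

```bash
python3 -m pendant '[{"xyz":[0,0,0.0008],"roll":0,"jaw":0.7},{"xyz":[0,0,0.0015],"roll":0,"jaw":0.7},{"xyz":[0,0,0.0015],"roll":0,"jaw":0.7},{"xyz":[0,0,0.0015],"roll":0,"jaw":0.45},{"xyz":[0,0,0.0015],"roll":0,"jaw":0.3},{"xyz":[0,0,0.0015],"roll":0,"jaw":0.3},{"xyz":[0,0,0.0015],"roll":0,"jaw":0.3},{"xyz":[0,0,0.0015],"roll":0,"jaw":0.3}]'; python3 -m pendant '[{"xyz":[0,0,-0.02],"roll":0,"jaw":0.3},{"xyz":[0,0,-0.06],"roll":0,"jaw":0.3},{"xyz":[0,0,-0.11],"roll":0,"jaw":0.3},{"xyz":[0.05,0,-0.15],"roll":0,"jaw":0.3},{"xyz":[0.1,0,-0.16],"roll":0,"jaw":0.3},{"xyz":[0.15,0,-0.16],"roll":0,"jaw":0.3},{"xyz":[0.2,0,-0.16],"roll":0,"jaw":0.3},{"xyz":[0.25,0,-0.16],"roll":0,"jaw":0.3}]';python3 - <<'E'
from h import *
O=[]
for n in("scene","top"):
    p,d=env.grab_frame(n)
    for r in plates(n,p,12)+plates(n,p,42):
        print(n,*r)
    q=proj(n,[545,303,40])[0].astype(int);c=p[q[1]-40:q[1]+40,q[0]-40:q[0]+40]
    O.append(cv2.resize(c,(400,400),interpolation=2))
cv2.imwrite("pics/d.png",np.hstack(O))
E
```

```text
time_s: 10.3
ee_pos: [559.0, 307.5, 33.0]
ee_rot: [180.0, -0.0, -71.9]
force: [0.0, 0.1, 0.0]
gripper_width: 63.9
time_s: 11.3
ee_pos: [636.9, 68.4, 193.1]
ee_rot: [-180.0, -0.0, -71.9]
force: [1.0, -0.0, -0.3]
gripper_width: 64.0
scene [515.4 291.6] 189.8 56.8 -162.3 249 244 [380. 267.]
scene [ 598.4 -115.2] 140.0 51.6 163.3 250 209 [245. 214.]
scene [533.  295.5] 184.6 55.2 -162.3 249 246 [380. 267.]
scene [ 613.7 -100.1] 136.1 50.1 163.3 250 204 [245. 214.]
top [ 588.8 -115. ] 156.9 50.3 163.1 250 151 [303. 203.]
top [ 584.2 -113. ] 154.2 49.4 163.1 250 151 [303. 203.]
```

View pics/d.png

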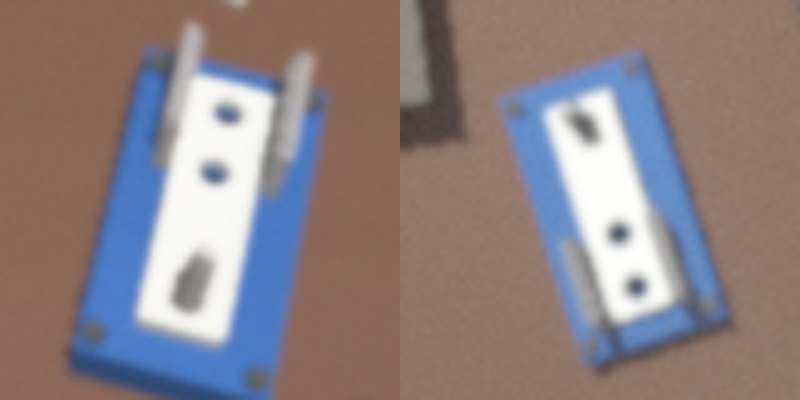

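The left crop (scene) and right crop (top) both show plate 1 flat on the base, between the fences, with the post through its eye and both holes over the blue holes. The other plate has not moved, so I fetch it next.

```bash
python3 -c "
from h import *
print(go(604,-118.1,60,-106.8))"
```

```text
('xyz', [0.1639, 0.0882, 0.1332], 'roll', 34.6)
```

```bash
python3 -m pendant '[{"xyz":[0.04,0.02,0],"roll":8,"jaw":0.25},{"xyz":[0.085,0.045,0],"roll":17,"jaw":0.25},{"xyz":[0.13,0.07,0],"roll":26,"jaw":0.25},{"xyz":[0.155,0.083,0.03],"roll":33,"jaw":0.25},{"xyz":[0.1639,0.0882,0.07],"roll":34.6,"jaw":0.25},{"xyz":[0.1639,0.0882,0.11],"roll":34.6,"jaw":0.25},{"xyz":[0.1639,0.0882,0.133],"roll":34.6,"jaw":0.25},{"xyz":[0.1639,0.0882,0.133],"roll":34.6,"jaw":0.25}]'; python3 -c "
from h import *
p,d=env.grab_frame('scene'); print([r for r in rects('scene',masks(p)['white'],12,100) if abs(r[0][0]-590)<90 and abs(r[0][1]+114)<90])
print(go(604,-118.1,3.5,-106.8))"
```

```text
time_s: 12.4
ee_pos: [602.2, -112.5, 58.2]
ee_rot: [179.7, -0.0, -106.5]
force: [0.1, 0.9, 0.5]
gripper_width: 68.8
[(array([ 631.6, -124.9]), 70.3, 51.2, -17.1, array([234., 220.]))]
('xyz', [0.005, -0.002, 0.0563], 'roll', 0.3)
```

```bash
python3 -m pendant '[{"xyz":[0,0,0.01],"roll":0,"jaw":0.25},{"xyz":[0,0,0.02],"roll":0,"jaw":0.25},{"xyz":[0,0,0.03],"roll":0,"jaw":0.25},{"xyz":[0,0,0.035],"roll":0,"jaw":0.25},{"xyz":[0,0,0.035],"roll":0,"jaw":0.25},{"xyz":[0,0,0.035],"roll":0,"jaw":0.25},{"xyz":[0,0,0.035],"roll":0,"jaw":0.25},{"xyz":[0,0,0.035],"roll":0,"jaw":0.25}]'; python3 -c "
from h import *
print(go(604,-118.1,3.5,-106.8))"
```

```text
time_s: 13.45
ee_pos: [603.9, -113.3, 25.3]
ee_rot: [-180.0, -0.0, -106.5]
force: [-0.0, -0.3, 0.3]
gripper_width: 68.6
('xyz', [0.0045, -0.0015, 0.0218], 'roll', 0.3)
```

```bash
python3 -m pendant '[{"xyz":[0.0045,-0.0015,0.003],"roll":0.3,"jaw":0.25},{"xyz":[0.0045,-0.0015,0.008],"roll":0.3,"jaw":0.25},{"xyz":[0.0045,-0.0015,0.013],"roll":0.3,"jaw":0.25},{"xyz":[0.0045,-0.0015,0.018],"roll":0.3,"jaw":0.25},{"xyz":[0.0045,-0.0015,0.0215],"roll":0.3,"jaw":0.25},{"xyz":[0.0045,-0.0015,0.0215],"roll":0.3,"jaw":0.25},{"xyz":[0.0045,-0.0015,0.0215],"roll":0.3,"jaw":0.25},{"xyz":[0.0045,-0.0015,0.0215],"roll":0.3,"jaw":0.25}]'; python3 -m pendant '[{"xyz":[0,0,0],"roll":0,"jaw":0.5},{"xyz":[0,0,0],"roll":0,"jaw":0.7},{"xyz":[0,0,0],"roll":0,"jaw":0.7},{"xyz":[0,0,0],"roll":0,"jaw":0.7},{"xyz":[0,0,0],"roll":0,"jaw":0.7},{"xyz":[0,0,0],"roll":0,"jaw":0.7},{"xyz":[0,0,-0.01],"roll":0,"jaw":0.7},{"xyz":[0,0,-0.03],"roll":0,"jaw":0.7}]' 45;  python3 -c "
from h import *
print(go(559.4,307.7,200,-71.9))"
```

```text
time_s: 14.45
ee_pos: [604.0, -118.1, 3.8]
ee_rot: [-180.0, -0.0, -106.8]
force: [-0.4, 0.5, 0.1]
gripper_width: 68.5
time_s: 15.45
ee_pos: [603.0, -117.9, 33.2]
ee_rot: [179.9, -0.0, -106.8]
force: [0.7, -0.8, -1.3]
gripper_width: 43.4
('xyz', [-0.3947, 0.1652, -0.1665], 'roll', -34.9)
```

```bash
python3 -m pendant '[{"xyz":[0,0,-0.05],"roll":0,"jaw":0.7},{"xyz":[0,0,-0.1],"roll":0,"jaw":0.7},{"xyz":[-0.02,0.008,-0.145],"roll":0,"jaw":0.7},{"xyz":[-0.06,0.025,-0.1665],"roll":-4,"jaw":0.7},{"xyz":[-0.11,0.046,-0.1665],"roll":-10,"jaw":0.7},{"xyz":[-0.16,0.067,-0.1665],"roll":-17,"jaw":0.7},{"xyz":[-0.21,0.088,-0.1665],"roll":-24,"jaw":0.7},{"xyz":[-0.25,0.105,-0.1665],"roll":-30,"jaw":0.7}]'; python3 -c "
from h import *
print(go(559.4,307.7,200,-71.9))"
```

```text
time_s: 16.45
ee_pos: [574.9, 153.7, 200.4]
ee_rot: [-180.0, 0.0, -76.5]
force: [0.4, -0.9, -1.9]
gripper_width: 43.6
('xyz', [-0.1534, -0.0208, 0.0005], 'roll', -4.6)
```

```bash
python3 -m pendant '[{"xyz":[-0.04,-0.0055,0],"roll":-2,"jaw":0.7},{"xyz":[-0.08,-0.011,0],"roll":-4,"jaw":0.7},{"xyz":[-0.115,-0.0156,0],"roll":-4.6,"jaw":0.7},{"xyz":[-0.14,-0.019,0.01],"roll":-4.6,"jaw":0.7},{"xyz":[-0.1534,-0.0208,0.03],"roll":-4.6,"jaw":0.7},{"xyz":[-0.1534,-0.0208,0.05],"roll":-4.6,"jaw":0.7},{"xyz":[-0.1534,-0.0208,0.07],"roll":-4.6,"jaw":0.7},{"xyz":[-0.1534,-0.0208,0.07],"roll":-4.6,"jaw":0.7}]'
python3 - <<'E'
from h import *
n="scene";p,d=env.grab_frame(n)
c=p[240:310,345:425];cv2.imwrite("pics/e.png",cv2.resize(c,None,fx=6,fy=6,interpolation=2))
print(go(559.2,307.6,84,-71.9))
E
```

```text
time_s: 17.45
ee_pos: [559.6, 305.2, 128.6]
ee_rot: [179.8, -0.0, -72.2]
force: [0.0, -0.1, -1.7]
gripper_width: 43.7
('xyz', [-0.0023, 0.0005, 0.0459], 'roll', -0.3)
```

View pics/e.png

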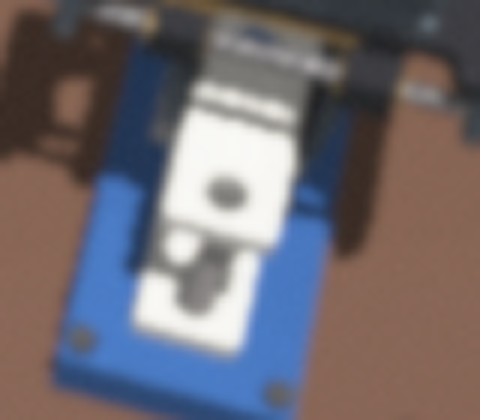

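The eye is at crop (227,191), which is pixel (382.8,271.8). Allowing for the TCP difference, that matches the first plate's offset within about 1 mm, so I use the same target.

```bash
python3 -m pendant '[{"xyz":[-0.0023,0.0005,0.004],"roll":-0.3,"jaw":0.7},{"xyz":[-0.0023,0.0005,0.01],"roll":-0.3,"jaw":0.7},{"xyz":[-0.0023,0.0005,0.017],"roll":-0.3,"jaw":0.7},{"xyz":[-0.0023,0.0005,0.024],"roll":-0.3,"jaw":0.7},{"xyz":[-0.0023,0.0005,0.031],"roll":-0.3,"jaw":0.7},{"xyz":[-0.0023,0.0005,0.038],"roll":-0.3,"jaw":0.7},{"xyz":[-0.0023,0.0005,0.044],"roll":-0.3,"jaw":0.7},{"xyz":[-0.0023,0.0005,0.044],"roll":-0.3,"jaw":0.7}]';  python3 -c "
from h import *
print(go(559.1,307.5,46.5,-71.9))"
```

```text
time_s: 18.5
ee_pos: [559.3, 307.6, 85.4]
ee_rot: [179.9, -0.0, -71.9]
force: [-0.4, 0.5, -1.5]
gripper_width: 43.6
('xyz', [-0.0, 0.0002, 0.0389], 'roll', -0.0)
```

```bash
python3 -m pendant '[{"xyz":[0,0,0.006],"roll":0,"jaw":0.7},{"xyz":[0,0,0.012],"roll":0,"jaw":0.7},{"xyz":[0,0,0.018],"roll":0,"jaw":0.7},{"xyz":[0,0,0.024],"roll":0,"jaw":0.7},{"xyz":[0,0,0.03],"roll":0,"jaw":0.7},{"xyz":[0,0,0.035],"roll":0,"jaw":0.7},{"xyz":[0,0,0.038],"roll":0,"jaw":0.7},{"xyz":[0,0,0.038],"roll":0,"jaw":0.7}]'; python3 -m pendant '[{"xyz":[0,0,0.0005],"roll":0,"jaw":0.7},{"xyz":[0,0,0.0012],"roll":0,"jaw":0.7},{"xyz":[0,0,0.0018],"roll":0,"jaw":0.7},{"xyz":[0,0,0.0018],"roll":0,"jaw":0.7},{"xyz":[0,0,0.0018],"roll":0,"jaw":0.7},{"xyz":[0,0,0.0018],"roll":0,"jaw":0.7},{"xyz":[0,0,0.0018],"roll":0,"jaw":0.7},{"xyz":[0,0,0.0018],"roll":0,"jaw":0.7}]'
```

```text
time_s: 19.5
ee_pos: [559.6, 307.7, 47.8]
ee_rot: [180.0, -0.0, -71.9]
force: [0.6, 0.3, -1.3]
gripper_width: 43.2
time_s: 20.5
ee_pos: [559.7, 307.8, 46.2]
ee_rot: [-180.0, -0.0, -71.9]
force: [-0.3, -0.7, -1.9]
gripper_width: 43.7
```

```bash
python3 -m pendant '[{"xyz":[0,0,0.0008],"roll":0,"jaw":0.7},{"xyz":[0,0,0.0008],"roll":0,"jaw":0.7},{"xyz":[0,0,0.0008],"roll":0,"jaw":0.45},{"xyz":[0,0,0.0008],"roll":0,"jaw":0.3},{"xyz":[0,0,0.0008],"roll":0,"jaw":0.3},{"xyz":[0,0,0.0008],"roll":0,"jaw":0.3},{"xyz":[0,0,0.0008],"roll":0,"jaw":0.3},{"xyz":[0,0,0.0008],"roll":0,"jaw":0.3}]'; python3 -m pendant '[{"xyz":[0,0,-0.02],"roll":0,"jaw":0.3},{"xyz":[0,0,-0.06],"roll":0,"jaw":0.3},{"xyz":[0,0,-0.11],"roll":0,"jaw":0.3},{"xyz":[0.03,0,-0.15],"roll":0,"jaw":0.3},{"xyz":[0.07,0,-0.17],"roll":8,"jaw":0.3},{"xyz":[0.11,0,-0.17],"roll":16,"jaw":0.3},{"xyz":[0.14,0,-0.17],"roll":24.5,"jaw":0.3},{"xyz":[0.14,0,-0.17],"roll":24.5,"jaw":0.3}]';python3 - <<'E'
from h import *
O=[]
for n in("scene","top"):
    p,d=env.grab_frame(n)
    q=proj(n,[545,303,40])[0].astype(int);c=p[q[1]-40:q[1]+40,q[0]-40:q[0]+40]
    O.append(cv2.resize(c,(400,400),interpolation=2))
    q=proj(n,[572,43,120])[0].astype(int);print(q);c=p[q[1]-25:q[1]+25,q[0]-25:q[0]+25]
    O.append(cv2.resize(c,(400,400),interpolation=2))
cv2.imwrite("pics/f.png",cv2.resize(np.vstack([np.hstack(O[::2]),np.hstack(O[1::2])]),(600,600)))
print(go(600.6,40,180,-96.4))
E
```

```text
time_s: 21.5
ee_pos: [559.7, 307.8, 45.4]
ee_rot: [-180.0, -0.0, -71.9]
force: [0.2, 0.2, 1.0]
gripper_width: 63.8
time_s: 22.5
ee_pos: [603.6, 172.9, 215.5]
ee_rot: [-180.0, -0.0, -96.5]
force: [-0.6, -0.1, 1.4]
gripper_width: 64.1
[294 212]
[255 203]
('xyz', [0.1345, -0.0126, 0.0353], 'roll', 0.1)
```

View pics/f.png

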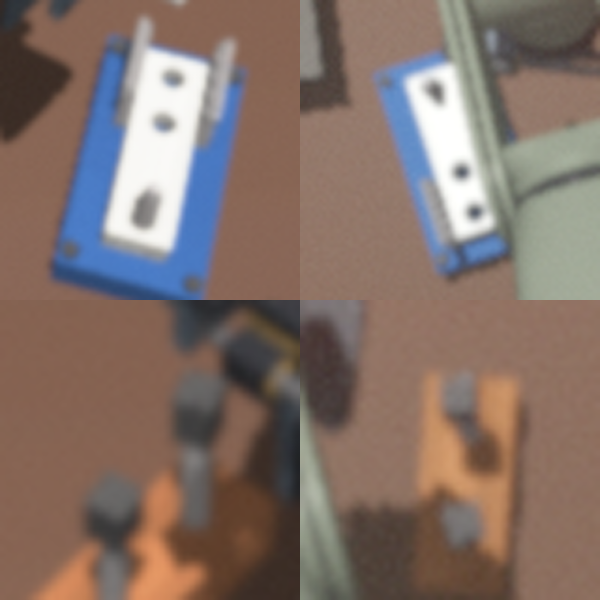

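The top row shows both plates stacked in line. In the bottom row, pin A (upper in the top view) is square to the rack and pin B's head is turned by roughly 20°. Pin A goes first.

```bash
python3 -m pendant '[{"xyz":[0.045,-0.004,0],"roll":0,"jaw":0.35},{"xyz":[0.09,-0.0085,0],"roll":0,"jaw":0.35},{"xyz":[0.12,-0.0115,0.01],"roll":0,"jaw":0.35},{"xyz":[0.1345,-0.0126,0.025],"roll":0,"jaw":0.35},{"xyz":[0.1345,-0.0126,0.04],"roll":0,"jaw":0.35},{"xyz":[0.1345,-0.0126,0.055],"roll":0,"jaw":0.35},{"xyz":[0.1345,-0.0126,0.06],"roll":0,"jaw":0.35},{"xyz":[0.1345,-0.0126,0.06],"roll":0,"jaw":0.35}]';python3 -c "
from h import *
print(go(600.6,40,104,-96.4))"
```

```text
time_s: 23.6
ee_pos: [600.6, 40.4, 155.0]
ee_rot: [180.0, -0.0, -96.3]
force: [0.1, -0.3, -0.1]
gripper_width: 59.1
('xyz', [0.0004, -0.0001, 0.051], 'roll', 0.1)
```

```bash
python3 -m pendant '[{"xyz":[0,0,0.012],"roll":0,"jaw":0.35},{"xyz":[0,0,0.024],"roll":0,"jaw":0.35},{"xyz":[0,0,0.036],"roll":0,"jaw":0.35},{"xyz":[0,0,0.046],"roll":0,"jaw":0.35},{"xyz":[0,0,0.051],"roll":0,"jaw":0.35},{"xyz":[0,0,0.051],"roll":0,"jaw":0.35},{"xyz":[0,0,0.051],"roll":0,"jaw":0.6},{"xyz":[0,0,0.051],"roll":0,"jaw":0.7}]' 40; python3 -m pendant '[{"xyz":[0,0,0],"roll":0,"jaw":0.85},{"xyz":[0,0,0],"roll":0,"jaw":0.95},{"xyz":[0,0,0],"roll":0,"jaw":0.95},{"xyz":[0,0,0],"roll":0,"jaw":0.95},{"xyz":[0,0,0],"roll":0,"jaw":0.95},{"xyz":[0,0,0],"roll":0,"jaw":0.95},{"xyz":[0,0,0],"roll":0,"jaw":0.95},{"xyz":[0,0,0],"roll":0,"jaw":0.95}]'
```

```text
time_s: 24.6
ee_pos: [601.0, 39.6, 104.9]
ee_rot: [-179.9, 0.0, -96.4]
force: [-0.4, -0.2, 0.0]
gripper_width: 42.4
time_s: 25.6
ee_pos: [600.7, 39.6, 104.5]
ee_rot: [-180.0, -0.0, -96.4]
force: [-0.5, -0.8, 0.9]
gripper_width: 19.8
```

```bash
python3 -m pendant '[{"xyz":[0,0,-0.01],"roll":0,"jaw":0.95},{"xyz":[0,0,-0.03],"roll":0,"jaw":0.95},{"xyz":[0,0,-0.06],"roll":0,"jaw":0.95},{"xyz":[0,0,-0.09],"roll":0,"jaw":0.95},{"xyz":[-0.02,0.012,-0.11],"roll":-3,"jaw":0.95},{"xyz":[-0.055,0.033,-0.115],"roll":-8,"jaw":0.95},{"xyz":[-0.095,0.057,-0.115],"roll":-14,"jaw":0.95},{"xyz":[-0.135,0.08,-0.115],"roll":-20,"jaw":0.95}]';python3 -c "
from h import *
print(go(489.7,285,175,-71.9))"
```

```text
time_s: 26.6
ee_pos: [535.4, 183.9, 219.8]
ee_rot: [-180.0, 0.0, -76.2]
force: [1.1, 1.5, -1.1]
gripper_width: 19.6
('xyz', [-0.1091, 0.0203, 0.0448], 'roll', -4.3)
```

```bash
python3 -m pendant '[{"xyz":[-0.04,0.0075,0],"roll":-2,"jaw":0.95},{"xyz":[-0.08,0.015,0],"roll":-4.3,"jaw":0.95},{"xyz":[-0.1,0.0187,0.01],"roll":-4.3,"jaw":0.95},{"xyz":[-0.1091,0.0203,0.025],"roll":-4.3,"jaw":0.95},{"xyz":[-0.1091,0.0203,0.04],"roll":-4.3,"jaw":0.95},{"xyz":[-0.1091,0.0203,0.048],"roll":-4.3,"jaw":0.95},{"xyz":[-0.1091,0.0203,0.048],"roll":-4.3,"jaw":0.95},{"xyz":[-0.1091,0.0203,0.048],"roll":-4.3,"jaw":0.95}]';python3 - <<'E'
from h import *
n="scene";p,d=env.grab_frame(n);
u0,v0=345,195
cv2.imwrite("pics/g.png",cv2.resize(p[v0:v0+90,u0:u0+80],None,fx=6.5,fy=6.5,interpolation=2))
T=env.state()["ee_pos"];print(T,go(489.7,285,175,-71.9))
print("pred foot",(proj(n,[*T[:2],T[2]-94.5])[0]-[u0,v0])*6.5,"head top",(proj(n,[*T[:2],T[2]+25])[0]-[u0,v0])*6.5,"hole at stack top",(proj(n,[489.7,285,54])[0]-[u0,v0])*6.5)
E
```

```text
time_s: 27.6
ee_pos: [491.5, 283.6, 171.8]
ee_rot: [-179.9, -0.0, -72.2]
force: [0.3, -0.1, -1.3]
gripper_width: 19.5
[491.44963316 283.7814217  171.96100518] ('xyz', [-0.0017, 0.0013, -0.003], 'roll', -0.2)
pred foot [271.50600336 327.35795722] head top [330.83942257 158.72019709] hole at stack top [265.66981993 355.8050657 ]
```

View pics/g.png

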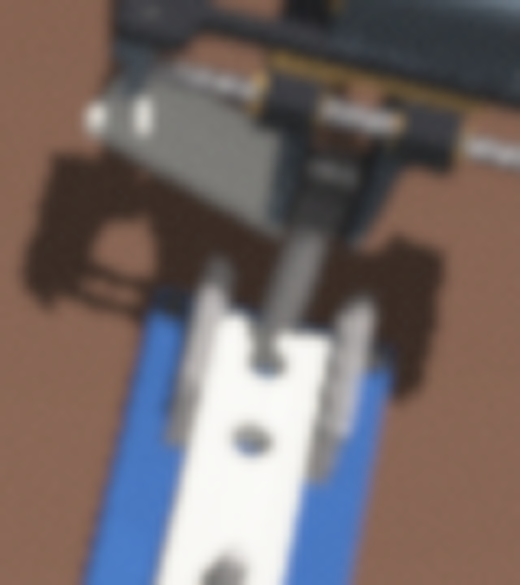

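The pin hangs between the fences with its foot at crop (268,339), and the end hole's centre is at crop (267,361). I'll turn that pixel offset into a correction.

Run:
```python
from h import *
f=lambda x,y:proj("scene",[x,y,54])[0]*6.5
b=f(490,284);J=np.c_[(f(500,284)-b)/10,(f(490,294)-b)/10]
d=np.linalg.solve(J,[10.6,-11]);T=env.state()["ee_pos"];print(d,T[:2]+d)
# intensity profile of pin near foot: gray threshold rows
p,_=env.grab_frame("scene")
g=cv2.cvtColor(p,cv2.COLOR_BGR2GRAY);print(g[238:256,379:396])
```

```text
[-7.17263511  0.99134083] [484.27699805 284.77276253]
[[ 95  78  58  49  48  48  53  67  85 103 115 121 119 106  82  58  49]
 [109  78  57  50  49  48  57  71  91 108 117 120 116  98  71  53  48]
 [125  86  57  50  48  51  60  79  97 111 119 120 110  90  64  51  48]
 [140  96  66  54  52  54  67  86 103 115 121 118 103  80  57  49  48]
 [158 124 101  83  65  60  74  92 108 117 120 114  96  71  53  48  49]
 [183 176 164 137  98  78  83  99 113 119 119 109  88  63  52  49  53]
 [218 225 220 188 135 101  98 106 117 122 119 103  83  65  55  51  59]
 [234 243 239 217 160 120 110 114 126 140 137 122 106  94  83  75  74]
 [242 247 244 226 176 134 120 125 151 180 188 174 167 162 149 135 118]
 [245 248 246 234 196 147 125 138 176 217 229 228 226 223 217 199 168]
 [246 248 247 237 202 151 127 139 178 221 238 243 244 244 240 228 190]
 [246 249 246 233 192 142 122 131 159 201 232 245 247 247 244 229 187]
 [247 248 246 231 185 137 122 125 141 177 222 242 247 247 243 223 173]
 [247 249 246 233 193 147 127 128 135 171 220 241 247 247 242 219 163]
 [248 249 247 241 222 187 162 155 167 197 230 244 247 246 241 215 161]
 [248 249 249 246 241 229 217 210 220 232 243 247 247 246 236 204 159]
 [249 249 249 248 247 245 241 240 243 246 248 248 247 244 228 186 156]
 [249 249 249 249 249 248 247 247 249 249 249 248 247 243 222 170 149]]
```

```bash
python3 -c "
from h import *
print(go(486.5,284.9,152.5,-71.9))"; python3 -m pendant '[{"xyz":[-0.0025,0.0043,0.003],"roll":-0.2,"jaw":0.95},{"xyz":[-0.0025,0.0043,0.008],"roll":-0.2,"jaw":0.95},{"xyz":[-0.0025,0.0043,0.014],"roll":-0.2,"jaw":0.95},{"xyz":[-0.0025,0.0043,0.0185],"roll":-0.2,"jaw":0.95},{"xyz":[-0.0025,0.0043,0.0195],"roll":-0.2,"jaw":0.95},{"xyz":[-0.0025,0.0043,0.0195],"roll":-0.2,"jaw":0.95},{"xyz":[-0.0025,0.0043,0.0195],"roll":-0.2,"jaw":0.95},{"xyz":[-0.0025,0.0043,0.0195],"roll":-0.2,"jaw":0.95}]';python3 - <<'E'
from h import *
n="scene";p,d=env.grab_frame(n);
g=cv2.cvtColor(p,cv2.COLOR_BGR2GRAY);print(g[240:256,379:396])
a=p[235:270,365:410];O=[cv2.resize(a,(540,420),interpolation=2)]
cv2.imwrite("pics/h.png",O[0])
p,d=env.grab_frame("top");cv2.imwrite("top_h.png",p)
E
```

```text
('xyz', [-0.0025, 0.0043, 0.0195], 'roll', -0.2)
time_s: 28.7
ee_pos: [486.1, 285.1, 152.1]
ee_rot: [-180.0, 0.0, -71.9]
force: [-0.6, 0.0, -1.4]
gripper_width: 19.8
[[124  85  58  50  47  49  52  59  77  98 111 119 120 111  90  64  51]
 [138  96  61  53  50  50  53  65  84 103 116 119 118 104  82  59  50]
 [153 111  83  75  69  64  62  73  92 107 117 121 115  96  71  53  50]
 [173 158 145 140 132 112  86  84 100 111 119 119 109  88  64  51  51]
 [210 218 219 217 206 172 123  98 106 115 121 117 104  82  61  51  54]
 [233 242 243 243 237 209 147 110 111 119 121 121 115 101  80  68  67]
 [242 248 248 247 242 216 154 116 115 121 132 147 162 157 136 116 104]
 [245 248 249 247 236 202 148 119 119 133 160 195 219 219 199 175 153]
 [246 249 248 242 222 176 137 120 125 152 195 229 241 241 233 217 180]
 [246 249 247 235 201 153 125 120 128 165 216 240 247 246 242 225 184]
 [247 248 246 232 188 140 119 116 127 163 218 241 247 247 242 222 172]
 [248 248 247 235 197 147 122 119 130 168 219 242 247 247 242 219 163]
 [248 249 248 242 223 186 158 150 163 196 230 244 247 247 241 215 161]
 [249 249 249 247 241 229 215 208 219 232 242 247 247 246 236 203 158]
 [249 249 249 248 247 244 241 239 243 246 248 248 247 244 228 186 156]
 [249 249 249 249 249 248 247 248 249 249 249 248 247 243 222 170 150]]
```

View pics/h.png

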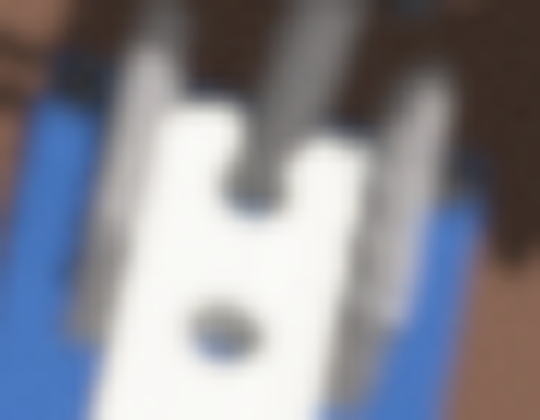

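The pin tip is visually centred over the end hole at pixel (386,249). I'll go down and watch the force.

```bash
python3 -m pendant '[{"xyz":[0,0,0.002],"roll":0,"jaw":0.95},{"xyz":[0,0,0.005],"roll":0,"jaw":0.95},{"xyz":[0,0,0.008],"roll":0,"jaw":0.95},{"xyz":[0,0,0.011],"roll":0,"jaw":0.95},{"xyz":[0,0,0.014],"roll":0,"jaw":0.95},{"xyz":[0,0,0.017],"roll":0,"jaw":0.95},{"xyz":[0,0,0.019],"roll":0,"jaw":0.95},{"xyz":[0,0,0.019],"roll":0,"jaw":0.95}]'
```

```text
time_s: 29.8
ee_pos: [485.9, 285.0, 132.6]
ee_rot: [180.0, -0.0, -71.9]
force: [2.6, 0.3, -2.2]
gripper_width: 19.5
```

```bash
python3 -m pendant '[{"xyz":[0,-0.001,0],"roll":0,"jaw":0.95},{"xyz":[0,-0.001,0.002],"roll":0,"jaw":0.95},{"xyz":[0,-0.001,0.004],"roll":0,"jaw":0.95},{"xyz":[0,-0.001,0.006],"roll":0,"jaw":0.95},{"xyz":[0,-0.001,0.008],"roll":0,"jaw":0.95},{"xyz":[0,-0.001,0.01],"roll":0,"jaw":0.95},{"xyz":[0,-0.001,0.011],"roll":0,"jaw":0.95},{"xyz":[0,-0.001,0.011],"roll":0,"jaw":0.95}]'
```

```text
time_s: 30.8
ee_pos: [486.9, 285.3, 121.8]
ee_rot: [180.0, -0.0, -71.9]
force: [0.4, 0.3, -2.2]
gripper_width: 19.8
```

Entering the jig's hole (foot about 27 mm above the bench). I'll continue to the bottom.

```bash
python3 -m pendant '[{"xyz":[0,0,0.002],"roll":0,"jaw":0.95},{"xyz":[0,0,0.004],"roll":0,"jaw":0.95},{"xyz":[0,0,0.006],"roll":0,"jaw":0.95},{"xyz":[0,0,0.008],"roll":0,"jaw":0.95},{"xyz":[0,0,0.01],"roll":0,"jaw":0.95},{"xyz":[0,0,0.012],"roll":0,"jaw":0.95},{"xyz":[0,0,0.012],"roll":0,"jaw":0.95},{"xyz":[0,0,0.012],"roll":0,"jaw":0.95}]'
```

```text
time_s: 31.8
ee_pos: [487.7, 285.5, 110.0]
ee_rot: [-179.9, -0.0, -71.9]
force: [4.4, -0.4, -1.2]
gripper_width: 19.9
```

```bash
python3 -m pendant '[{"xyz":[0,-0.001,0],"roll":0,"jaw":0.95},{"xyz":[0,-0.0013,0.002],"roll":0,"jaw":0.95},{"xyz":[0,-0.0013,0.004],"roll":0,"jaw":0.95},{"xyz":[0,-0.0013,0.006],"roll":0,"jaw":0.95},{"xyz":[0,-0.0013,0.008],"roll":0,"jaw":0.95},{"xyz":[0,-0.0013,0.009],"roll":0,"jaw":0.95},{"xyz":[0,-0.0013,0.0095],"roll":0,"jaw":0.95},{"xyz":[0,-0.0013,0.0095],"roll":0,"jaw":0.95}]'
```

```text
time_s: 32.8
ee_pos: [488.2, 285.7, 100.6]
ee_rot: [-180.0, -0.0, -71.9]
force: [3.4, -1.3, 2.1]
gripper_width: 19.7
```

```bash
python3 -m pendant '[{"xyz":[0,-0.0005,0.0005],"roll":0,"jaw":0.95},{"xyz":[0,-0.0005,0.001],"roll":0,"jaw":0.95},{"xyz":[0,-0.0005,0.0015],"roll":0,"jaw":0.95},{"xyz":[0,-0.0005,0.0015],"roll":0,"jaw":0.95},{"xyz":[0,-0.0005,0.0015],"roll":0,"jaw":0.95},{"xyz":[0,-0.0005,0.0015],"roll":0,"jaw":0.95},{"xyz":[0,-0.0005,0.0015],"roll":0,"jaw":0.95},{"xyz":[0,-0.0005,0.0015],"roll":0,"jaw":0.95}]'
```

```text
time_s: 33.8
ee_pos: [488.5, 285.8, 100.3]
ee_rot: [-180.0, -0.0, -71.9]
force: [1.0, -2.4, 10.4]
gripper_width: 20.0
```

The pin stopped at the bottom with 10 N (TCP at 100.3 mm, so the foot is at about 6 mm). I'll release it, back off and look at pin B's head angle.

```bash
python3 -m pendant '[{"xyz":[0,0,-0.001],"roll":0,"jaw":0.95},{"xyz":[0,0,-0.001],"roll":0,"jaw":0.7},{"xyz":[0,0,-0.001],"roll":0,"jaw":0.45},{"xyz":[0,0,-0.001],"roll":0,"jaw":0.45},{"xyz":[0,0,-0.001],"roll":0,"jaw":0.45},{"xyz":[0,0,-0.02],"roll":0,"jaw":0.45},{"xyz":[0,0,-0.06],"roll":0,"jaw":0.45},{"xyz":[0,0,-0.1],"roll":0,"jaw":0.45}]'
python3 - <<'E'
from h import *
f=np.load("top0.npz")["p"]
g=cv2.cvtColor(f,cv2.COLOR_BGR2GRAY);print(g[206:222,249:264]);print(f[206:222,249:264,0])
O=[cv2.resize(f[188:224,243:273],(500,600),interpolation=2)]
s=np.load("scene0.npz")["p"]
O.append(cv2.resize(s[195:240,270:310],(300,600),interpolation=2)[:, :])
cv2.imwrite("pics/i.png",np.hstack(O))
print(go(543.6,46.4,180,-96.4))
E
```

```text
time_s: 34.8
ee_pos: [488.3, 285.8, 199.6]
ee_rot: [179.9, -0.0, -71.9]
force: [0.2, -0.0, 0.4]
gripper_width: 50.1
[[133 148 158 159 162 167 169 166 154 128  97  89  85  88  88]
 [136 150 159 159 163 167 169 165 159 140 114 101 101 104 103]
 [138 152 158 160 162 166 167 163 161 152 138 128 127 127 128]
 [138 152 158 160 161 161 163 159 158 153 147 143 144 147 143]
 [140 153 156 153 152 154 154 148 143 149 151 149 150 152 149]
 [140 151 155 147 139 141 140 135 131 139 145 149 152 153 149]
 [139 152 154 144 136 131 130 128 128 132 139 145 149 150 148]
 [141 155 154 148 135 128 128 127 126 128 135 145 150 151 148]
 [144 157 156 149 139 128 124 125 122 123 131 141 150 151 145]
 [142 157 158 153 140 127 121 120 116 115 123 140 148 152 144]
 [144 157 159 155 142 127 111 108 104 102 117 139 148 150 142]
 [147 158 160 157 150 132 108  95  90  95 112 132 145 149 143]
 [148 158 159 160 157 140 118 104  91  91 101 116 132 145 138]
 [149 158 162 163 159 152 134 110  92  87  90  99 112 129 134]
 [151 159 163 162 161 157 141 116  90  86  82  84  93 115 128]
 [150 161 162 162 163 160 146 121  94  
[... 381 characters left out ...]
 105 100 101 102  99]
 [102 103 105 109 119 122 126 124 122 115 103  98  99  97  98]
 [104 106 103 109 118 124 125 125 122 117 105 100 100 100 100]
 [105 108 104 105 117 121 121 122 120 114 107  99  99 101  95]
 [102 106 105 106 112 116 119 119 114 106 100  98  99 101  96]
 [104 107 105 105 103 107 107 106 102  93  88  95  98  98  95]
 [106 106 106 105 103 100  93  89  85  84  83  89  96  98  97]
 [105 106 104 107 105  97  88  89  83  78  75  77  86  97  92]
 [107 106 107 109 105 102  93  84  78  72  67  67  74  85  90]
 [107 107 108 107 107 105  93  81  67  65  60  61  66  76  86]
 [105 108 107 106 108 107  95  81  64  59  64  65  65  73  79]]
('xyz', [0.2448, 0.0218, 0.0197], 'roll', 24.5)
```

View pics/i.png

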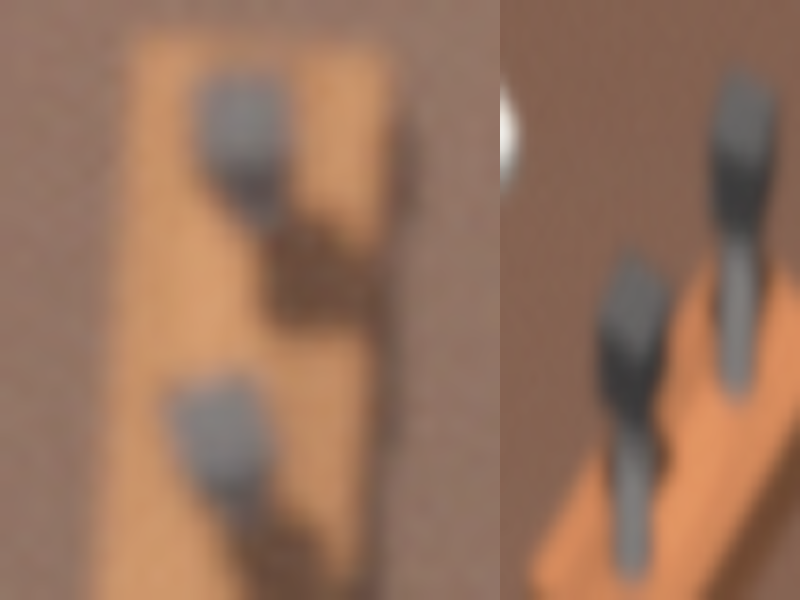

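Pin B's head is turned about 20° anticlockwise: its top edge runs from crop (165,400) up to (245,370). Jaw yaw -71.9 therefore suits it without turning, and pin A is no longer in the way.

```bash
python3 -c "
from h import *
for s in [(288.3,216.8),(287.5,218)]: print(cast('scene',s,130)[0][:2])
print(go(542.8,45.8,180,-71.9))"; python3 -m pendant '[{"xyz":[0.045,0.005,-0.01],"roll":0,"jaw":0.4},{"xyz":[0.09,0.01,-0.01],"roll":0,"jaw":0.4},{"xyz":[0.135,0.014,-0.01],"roll":0,"jaw":0.4},{"xyz":[0.18,0.0185,0],"roll":0,"jaw":0.4},{"xyz":[0.215,0.021,0.01],"roll":0,"jaw":0.4},{"xyz":[0.235,0.0225,0.02],"roll":0,"jaw":0.4},{"xyz":[0.2449,0.0228,0.03],"roll":0,"jaw":0.4},{"xyz":[0.2449,0.0228,0.03],"roll":0,"jaw":0.4}]';python3 -c "
from h import *
print(go(542.8,45.8,104.5,-71.9))"
```

```text
[598.79204326  42.30014664]
[603.11128799  42.83572647]
('xyz', [0.2451, 0.0227, 0.0197], 'roll', -0.0)
time_s: 35.8
ee_pos: [542.5, 46.3, 167.9]
ee_rot: [179.9, 0.1, -71.9]
force: [-0.4, 0.4, 0.1]
gripper_width: 54.2
('xyz', [0.0006, -0.0003, 0.0634], 'roll', -0.0)
```

```bash
python3 -m pendant '[{"xyz":[0,0,0.015],"roll":0,"jaw":0.4},{"xyz":[0,0,0.03],"roll":0,"jaw":0.4},{"xyz":[0,0,0.045],"roll":0,"jaw":0.4},{"xyz":[0,0,0.057],"roll":0,"jaw":0.4},{"xyz":[0,0,0.0635],"roll":0,"jaw":0.4},{"xyz":[0,0,0.0635],"roll":0,"jaw":0.4},{"xyz":[0,0,0.0635],"roll":0,"jaw":0.6},{"xyz":[0,0,0.0635],"roll":0,"jaw":0.75}]'; python3 -m pendant '[{"xyz":[0,0,0],"roll":0,"jaw":0.85},{"xyz":[0,0,0],"roll":0,"jaw":0.95},{"xyz":[0,0,0],"roll":0,"jaw":0.95},{"xyz":[0,0,0],"roll":0,"jaw":0.95},{"xyz":[0,0,0],"roll":0,"jaw":0.95},{"xyz":[0,0,0],"roll":0,"jaw":0.95},{"xyz":[0,0,0],"roll":0,"jaw":0.95},{"xyz":[0,0,0],"roll":0,"jaw":0.95}]'
```

```text
time_s: 36.8
ee_pos: [543.4, 46.0, 106.0]
ee_rot: [-179.9, -0.0, -71.9]
force: [-0.7, 0.8, 0.1]
gripper_width: 37.2
time_s: 37.8
ee_pos: [543.2, 46.0, 105.6]
ee_rot: [-180.0, -0.0, -71.9]
force: [-0.0, -1.0, 2.8]
gripper_width: 19.5
```

```bash
python3 -m pendant '[{"xyz":[0,0,-0.01],"roll":0,"jaw":0.95},{"xyz":[0,0,-0.03],"roll":0,"jaw":0.95},{"xyz":[0,0,-0.06],"roll":0,"jaw":0.95},{"xyz":[0,0,-0.09],"roll":0,"jaw":0.95},{"xyz":[-0.02,-0.005,-0.115],"roll":0,"jaw":0.95},{"xyz":[-0.06,-0.015,-0.122],"roll":0,"jaw":0.95},{"xyz":[-0.1,-0.025,-0.122],"roll":0,"jaw":0.95},{"xyz":[-0.14,-0.035,-0.122],"roll":0,"jaw":0.95}]'; python3 -m pendant '[{"xyz":[-0.04,-0.01,0],"roll":0,"jaw":0.95},{"xyz":[-0.075,-0.019,0],"roll":0,"jaw":0.95},{"xyz":[-0.095,-0.0245,0],"roll":0,"jaw":0.95},{"xyz":[-0.104,-0.0265,0.015],"roll":0,"jaw":0.95},{"xyz":[-0.104,-0.0265,0.035],"roll":0,"jaw":0.95},{"xyz":[-0.104,-0.0265,0.05],"roll":0,"jaw":0.95},{"xyz":[-0.104,-0.0265,0.056],"roll":0,"jaw":0.95},{"xyz":[-0.104,-0.0265,0.056],"roll":0,"jaw":0.95}]';python3 - <<'E'
from h import *
n="scene";p,d=env.grab_frame(n);
u0,v0=345,205
cv2.imwrite("pics/j.png",cv2.resize(p[v0:v0+80,u0:u0+75],None,fx=7,fy=7,interpolation=2))
T=env.state()["ee_pos"];print(T,go(525.8,297,155,-71.9))
print("pred foot",(proj(n,[*T[:2],T[2]-95.6])[0]-[u0,v0])*7,"hole at stack top",(proj(n,[525.8,296.8,54])[0]-[u0,v0])*7)
E
```

```text
time_s: 38.8
ee_pos: [532.0, 191.1, 227.6]
ee_rot: [179.9, 0.0, -71.9]
force: [0.4, 0.5, -2.1]
gripper_width: 19.8
time_s: 39.8
ee_pos: [525.7, 296.6, 171.1]
ee_rot: [180.0, -0.0, -71.9]
force: [-0.1, -0.6, -1.5]
gripper_width: 19.9
[526.04565493 296.83846225 171.70806316] ('xyz', [-0.0002, 0.0002, 0.0167], 'roll', -0.0)
pred foot [278.11794891 367.20384922] hole at stack top [267.69146332 396.29517437]
```

View pics/j.png

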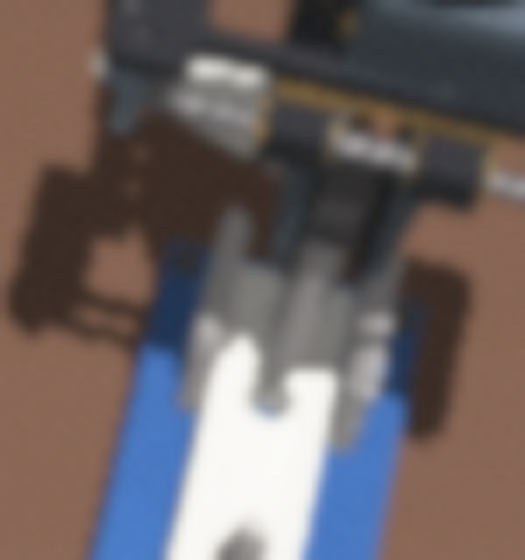

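Run:
```python
from h import *
p,_=env.grab_frame("scene");g=cv2.cvtColor(p,cv2.COLOR_BGR2GRAY)
print("cols 378..399");
for r in range(243,268):print(r,g[r,378:400])
T=env.state()["ee_pos"]
for z in(T[2]-5.6-20,T[2]-95.6+12,T[2]-95.6):print(proj("scene",[*T[:2],z]))
```

```text
cols 378..399
243 [103 104 105 100  95  89  80  69  64  76  92 101 105  99  90  74  59  45
  45  52  60  70]
244 [105 112 117 117 114 108  98  83  76  87 103 114 114 105  90  71  56  48
  52  63  72  81]
245 [107 116 121 121 121 118 108  95  90 100 113 124 123 112  96  80  68  61
  63  74  84  88]
246 [109 118 122 123 123 120 112 101 100 109 121 129 129 117 106  97  89  80
  77  84  89  92]
247 [111 120 124 123 122 118 109 102 105 115 128 129 126 117 112 112 104  93
  85  89  92  93]
248 [113 120 122 122 120 115 106 102 109 120 128 130 123 116 115 116 108  99
  92  94  97  97]
249 [115 121 124 122 119 111 103 103 113 124 130 130 122 117 116 116 109 101
 100 107 112 113]
250 [117 121 123 122 118 111 104 106 117 127 131 129 122 118 118 117 109 103
 114 129 139 143]
251 [124 126 126 123 120 113 107 111 122 129 132 128 122 120 119 116 109 106
 120 138 151 154]
252 [147 155 148 132 120 115 112 117 126 132 132 126 121 121 119 116 105 102
 113 127 137 139]
253 [184 202 186 150 126 117 114 120 128 133 131 124 119 120 118 111 102  99
 105 115 121 116]
254 [220 232 220 174 134 118 117 124 130 
[... 678 characters left out ...]
46 238 205 149 130 142
 154 161 148 119]
262 [247 239 217 178 156 152 157 170 205 235 245 247 245 234 193 143 129 133
 138 141 131 117]
263 [248 244 229 200 173 163 164 184 218 239 246 247 244 228 179 138 130 133
 131 126 120 116]
264 [249 247 241 229 212 197 199 218 235 245 247 247 243 223 169 134 131 133
 130 123 118 115]
265 [249 248 247 244 239 234 235 240 246 248 247 246 241 219 163 133 132 134
 130 121 115 114]
266 [249 249 249 248 247 246 247 248 249 248 248 246 239 210 157 133 133 131
 126 118 114 114]
267 [249 249 249 249 249 249 249 250 249 248 247 245 235 201 153 133 130 126
 121 115 114 114]
[[389.93478116 243.16913856]]
[[385.63307494 255.11838792]]
[[384.78646402 257.47009779]]
```

Relative to the TCP, pin B hangs about as pin A did (foot seen at about pixel (383.3,258.7), hole centre (383.3,261.7)). I apply the correction that fitted pin A, giving TCP (524.6, 297.6), and go down with force checks.

```bash
python3 -c "
from h import *
print(go(524.6,297.6,133,-71.9))"; python3 -m pendant '[{"xyz":[-0.0012,0.001,0.006],"roll":0,"jaw":0.95},{"xyz":[-0.0012,0.001,0.012],"roll":0,"jaw":0.95},{"xyz":[-0.0012,0.001,0.018],"roll":0,"jaw":0.95},{"xyz":[-0.0012,0.001,0.023],"roll":0,"jaw":0.95},{"xyz":[-0.0012,0.001,0.028],"roll":0,"jaw":0.95},{"xyz":[-0.0012,0.001,0.033],"roll":0,"jaw":0.95},{"xyz":[-0.0012,0.001,0.037],"roll":0,"jaw":0.95},{"xyz":[-0.0012,0.001,0.037],"roll":0,"jaw":0.95}]'
```

```text
('xyz', [-0.001, 0.0014, 0.0391], 'roll', -0.0)
time_s: 40.9
ee_pos: [524.8, 298.0, 134.2]
ee_rot: [-180.0, -0.0, -71.9]
force: [1.5, 0.7, -2.5]
gripper_width: 19.6
```

```bash
python3 -m pendant '[{"xyz":[0,-0.0004,0.002],"roll":0,"jaw":0.95},{"xyz":[0,-0.0004,0.004],"roll":0,"jaw":0.95},{"xyz":[0,-0.0004,0.006],"roll":0,"jaw":0.95},{"xyz":[0,-0.0004,0.008],"roll":0,"jaw":0.95},{"xyz":[0,-0.0004,0.01],"roll":0,"jaw":0.95},{"xyz":[0,-0.0004,0.012],"roll":0,"jaw":0.95},{"xyz":[0,-0.0004,0.014],"roll":0,"jaw":0.95},{"xyz":[0,-0.0004,0.014],"roll":0,"jaw":0.95}]'
```

```text
time_s: 41.9
ee_pos: [525.2, 298.0, 120.3]
ee_rot: [-180.0, -0.0, -71.9]
force: [3.9, -0.9, -2.0]
gripper_width: 19.7
```

```bash
python3 -m pendant '[{"xyz":[0.0006,-0.001,0],"roll":0,"jaw":0.95},{"xyz":[0.0006,-0.001,0.002],"roll":0,"jaw":0.95},{"xyz":[0.0006,-0.001,0.004],"roll":0,"jaw":0.95},{"xyz":[0.0006,-0.001,0.006],"roll":0,"jaw":0.95},{"xyz":[0.0006,-0.001,0.008],"roll":0,"jaw":0.95},{"xyz":[0.0006,-0.001,0.01],"roll":0,"jaw":0.95},{"xyz":[0.0006,-0.001,0.012],"roll":0,"jaw":0.95},{"xyz":[0.0006,-0.001,0.012],"roll":0,"jaw":0.95}]'
```

```text
time_s: 42.9
ee_pos: [526.3, 298.1, 108.3]
ee_rot: [-180.0, 0.0, -71.9]
force: [3.6, 2.0, 0.1]
gripper_width: 19.6
```

```bash
python3 -m pendant '[{"xyz":[0,-0.0009,0],"roll":0,"jaw":0.95},{"xyz":[0,-0.0009,0.0015],"roll":0,"jaw":0.95},{"xyz":[0,-0.0009,0.003],"roll":0,"jaw":0.95},{"xyz":[0,-0.0009,0.0045],"roll":0,"jaw":0.95},{"xyz":[0,-0.0009,0.006],"roll":0,"jaw":0.95},{"xyz":[0,-0.0009,0.007],"roll":0,"jaw":0.95},{"xyz":[0,-0.0009,0.008],"roll":0,"jaw":0.95},{"xyz":[0,-0.0009,0.008],"roll":0,"jaw":0.95}]'
```

```text
time_s: 43.9
ee_pos: [527.0, 298.1, 101.5]
ee_rot: [-179.9, 0.0, -71.9]
force: [3.3, 0.3, 7.3]
gripper_width: 19.6
```

The foot is at about 6 mm with 7 N upward, so it is on the bottom. I'll press lightly once more, release, back off and check.

```bash
python3 -m pendant '[{"xyz":[0,-0.0004,0.0007],"roll":0,"jaw":0.95},{"xyz":[0,-0.0004,0.0007],"roll":0,"jaw":0.95},{"xyz":[0,-0.0004,0.0007],"roll":0,"jaw":0.95},{"xyz":[0,-0.0004,0.0007],"roll":0,"jaw":0.95},{"xyz":[0,-0.0004,0.0007],"roll":0,"jaw":0.95},{"xyz":[0,-0.0004,0.0007],"roll":0,"jaw":0.95},{"xyz":[0,-0.0004,0.0007],"roll":0,"jaw":0.95},{"xyz":[0,-0.0004,0.0007],"roll":0,"jaw":0.95}]'; python3 -m pendant '[{"xyz":[0,0,-0.001],"roll":0,"jaw":0.8},{"xyz":[0,0,-0.001],"roll":0,"jaw":0.6},{"xyz":[0,0,-0.001],"roll":0,"jaw":0.45},{"xyz":[0,0,-0.001],"roll":0,"jaw":0.45},{"xyz":[0,0,-0.001],"roll":0,"jaw":0.45},{"xyz":[0,0,-0.02],"roll":0,"jaw":0.45},{"xyz":[0,0,-0.06],"roll":0,"jaw":0.45},{"xyz":[0,0,-0.1],"roll":0,"jaw":0.45}]'; python3 -m pendant '[{"xyz":[0.04,0,-0.02],"roll":0,"jaw":0.45},{"xyz":[0.09,0,-0.02],"roll":0,"jaw":0.45},{"xyz":[0.14,0,-0.02],"roll":0,"jaw":0.45},{"xyz":[0.19,0,-0.02],"roll":0,"jaw":0.45},{"xyz":[0.24,0,-0.02],"roll":0,"jaw":0.45},{"xyz":[0.28,0,-0.02],"roll":0,"jaw":0.45},{"xyz":[0.3,0,-0.02],"roll":0,"jaw":0.45},{"xyz":[0.3,0,-0.02],"roll":0,"jaw":0.45}]'
python3 - <<'E'
from h import *
O=[]
for n in("scene","top"):
    p,d=env.grab_frame(n)
    cv2.imwrite(f"pics/{n}_end.png",p)
    q=proj(n,[545,303,60])[0].astype(int);c=p[q[1]-45:q[1]+45,q[0]-45:q[0]+45]
    O.append(cv2.resize(c,(400,400),interpolation=2))
    T=np.array(env.camera_params(n)["cam_to_world"]);K=env.camera_params(n)["camera_matrix"]
    for P in([489.7,285,126],[525.8,296.8,126]):
        u,v=proj(n,P)[0].round().astype(int);h=[]
        for a in range(-3,4):
            for b in range(-3,4):
                D=d[v+b,u+a]
                if D>0:h.append((T@[D*(u+a-K[0,2])/K[0,0],-D*(v+b-K[1,2])/K[1,1],-D,1])[2])
        print(n,"head top z",np.sort(np.array(h))[-8:].round(0))
cv2.imwrite("pics/k.png",np.hstack(O))
E
```

```text
time_s: 44.9
ee_pos: [527.2, 298.2, 101.4]
ee_rot: [-180.0, 0.0, -71.9]
force: [1.4, 0.3, 9.7]
gripper_width: 19.7
time_s: 45.9
ee_pos: [526.7, 298.0, 200.4]
ee_rot: [179.9, -0.0, -71.9]
force: [1.3, 0.3, 0.5]
gripper_width: 50.1
time_s: 46.9
ee_pos: [620.3, 12.6, 219.4]
ee_rot: [180.0, 0.0, -72.0]
force: [0.5, 1.0, -0.8]
gripper_width: 50.0
scene head top z [129. 129. 129. 129. 129. 130. 130. 130.]
scene head top z [128. 129. 129. 129. 129. 129. 130. 131.]
top head top z [128. 129. 129. 129. 129. 130. 131. 132.]
top head top z [126. 126. 126. 127. 127. 128. 129. 129.]
```

View pics/k.png

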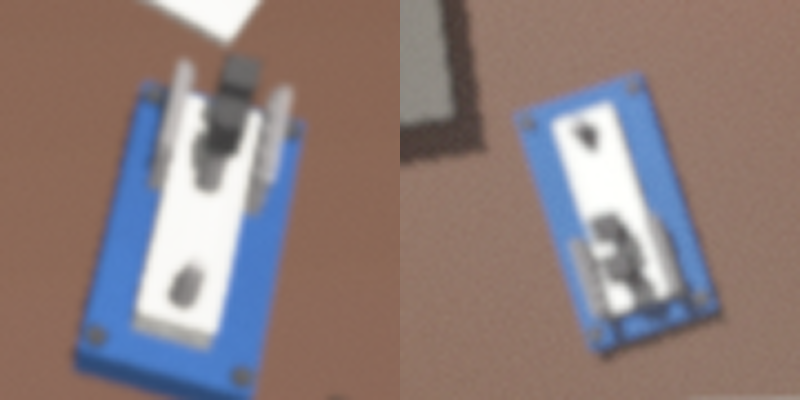

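View pics/scene_end.png

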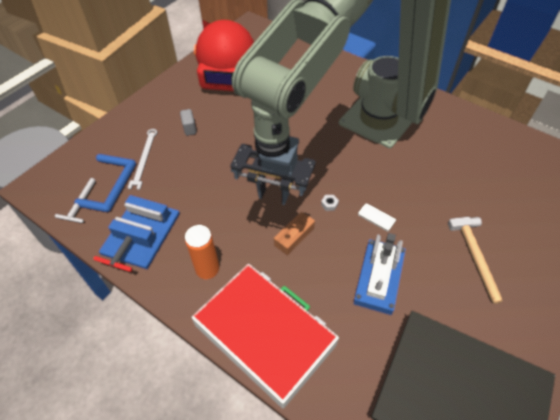

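Both pins stand in the stack with their heads level and between the fences, at scene crop (240,70) and (225,120). The plates are flat on the post, the rack is empty, the bystanders have not moved, and the gripper is clear.

```bash
python3 -c "
from workcell import env
print(env.job_done(), env.state()['force'])"
```

```text
the job is handed in; nothing more can be done
the job is handed in; nothing more can be done
```

The job is handed in at about 47 s of the allowed 210 s. There were two link plates on the bench. I threaded both onto the jig's post, flat between the fences with their holes in line. I then pushed one pin through the end hole and the other through the middle hole.

- **Pins seated:** each pin stopped at the bottom of its hole against about 10 N. The TCP heights put both feet at about 6 mm above the bench.
- **Head heights disagree slightly:** the depth readings gave about 126–132 mm, against the 126 mm expected. I took the highest readings, and plate-height checks earlier were also off by up to about 3 mm, so I put this down to noise.
- **Cameras disagree:** the two views differed by about 2–5 mm. I averaged them and corrected by the contact forces, which stayed within about 10 N at every reading.
- **Final pictures:** the stack and pins look right, the rack is empty, and the gripper is clear. The other things appear where they were; I checked that by eye only.

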